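# Free the staining basket from its lipped hook and hang it on the drip bar

## Task

The steel slide-staining basket hangs by the eye in its handle on the hook with the upturned lip; lift it, tip it back to work the eye off over the lip without forcing it, and hang it by the same eye on the straight bar of the drip stand, over the tray and well in from the bar's free end. Leave it hanging upright, still and let go, and do not disturb the other things on the bench.

Things in the scene. Friction and masses are not known exactly. Their poses are not given: they have to be found in the camera images.
- hook_stand: Fixed stand with a lipped hook; origin: underside centre of its 80 x 130 x 12 mm foot. An 8 mm round steel arm runs level along local -y from a 16 mm post (at local y +50 mm, top 136 mm up, 22 mm collar at the arm); arm axis at local x 0, 124 mm up. At local y -25 mm it bends up into a retaining lip: 26 mm of the same rod, 80 degrees above level, leaning out (-y).
- lip_tip (a point): Centre of the lip's rounded end, hook stand local (0, -29.5, 149.6) mm. The lip is higher than the basket's eye: upright, the eye cannot pass it. Only with the basket's top leaned back towards the post (local +y) by 30 to 50 degrees, the rod kept about mid-eye, can the eye follow the bend and slide up off the lip.
- basket_eye (a point): Centre of the eye in the handle of the loose steel slide basket (140 to 280 g); axes: z up the handle, y through the eye. Eye: 24 mm high (z), 28 mm wide (x), in a plate 8 mm thick, 44 mm wide, from 20 mm below to 22 mm above. Box below: 70 (x) x 40 x 40 mm, underside 96 mm below this point. It hangs at first by the eye's upper edge, this point 8 mm under the arm's axis.
- basket_tab (a point): Middle of the basket's upright flat grip tab, 48 mm above the eye's centre, same axes. The tab is 30 mm wide (x), 8 mm thick (y), its top 26 mm above this point. While the basket is on the hook keep fingertips at or above this point: the lip's top is about 10 mm lower.
- drip_stand: Fixed stand; origin: underside centre of its 80 x 160 mm tray foot (rim 14 mm high). A 12 mm post stands at local y +62 mm, top 186 mm up. From its 24 mm clamp an 8 mm round bar runs level along local -y, at local x 0, to a plain free end at local y -70 mm. The clamp is tight (100 N), its height NOT given: the bar's axis is 130 to 170 mm above the bench; feel or look for it.
- marker_pen: Marker pen, 17 x 135 x 16 mm, lying between the stands; bystander, leave alone. Origin: centre of its underside.
- screwdriver: Small screwdriver, 25 x 167 x 25 mm, lying near the front edge; bystander, leave alone. Origin: centre of its underside.
- ball_pen: Ball pen, 11 x 145 x 9 mm, lying near the front edge; bystander, leave alone. Origin: centre of its underside.
- stain_bottle: Small bottle, 37 mm wide, 82 mm tall, at the back; bystander, leave alone. Origin: centre of its underside.
- beaker: Plastic beaker, 69 mm wide, 76 mm tall, at the back; bystander, leave alone. Origin: centre of its underside.
- amber_bottle: Amber bottle, 63 mm wide, 132 mm tall, at the back right; bystander, leave alone. Origin: centre of its underside.

How it is judged:
By the outcome, as a careful person would: the job done as asked, in the order asked, and still so for the second after the job is handed in, with the robot touching nothing.
It also fails if it takes over 61 s, if anything falls off the work surface, if the arm or the gripper's body presses on something with over 40 N, if the wrist force passes 120 N, or if a joint passes its speed limit or range.

## Robot

A 7-joint arm with a two-finger parallel gripper is mounted at the origin on a cart in front of the work surface, level with it; the furniture and walls round the work are solid. World frame = base frame: x ahead of the robot, y to its left, z up, the work surface at z = 0. Lengths are in m, angles in degrees, forces in N, time in s.
With the tool pointing down it reaches from about 0.425 to 0.925 m from the base axis. Payload 6.8 kg.
Tool frame: the origin (TCP) lies on the centre line of the jaws, within the pads' length; the fingertips stand 19 mm ahead of it and the grasp point (between the pads) is the TCP (env.finger_overhang is the x of the fingertips in the tool frame, in m); x points along the fingers, y is the direction in which the jaws open and shut, and the axes are right-handed (so a half turn about x gives the same grasp; the last joint's range is limited). The gripper opens to 85 mm and grips with 20 to 120 N. Pads are 22 mm wide; open, the fingers measure 114 mm over their backs; the gripper's body (76 mm by 85 mm) begins 54 mm behind the grasp point. The pads swing forward as they close: fully open they stand 13 mm farther back than shut.
Start: joints at [-82.913, 27.33, 1.283, 89.118, -0.659, 63.558, -4.761], TCP at [0.155, 0.657, 0.221] pointing down, gripper open.
Joint ranges: [-169.35, 169.35], [-19.33, 120.38], [-80.79, 83.38], [13.8, 139.57], [-78.32, 258.32], [9.67, 109.79], [-169.56, 169.56]. Speed limits (degrees/s): [136.94, 136.94, 180, 180, 180, 180, 180].

## Interface

Orientations are given as a 3x3 rotation matrix whose columns are the frame's x, y, z axes.
In Python, from workcell import sensors, cams, job, env gives the robot as it stands.
- The arm moves only by the shell command python3 -m creep 'ROWS'. ROWS is JSON, a list of rows, each a list of 3 entries, a list of its own where there are three numbers: the shift along the tool's x, y, z in m, then the turn, a rotation vector about the tool's x, y, z in degrees, then the closure, from 0 (fully open) to 1 (shut). A call has 1 to 5 rows; each row shifts and turns the commanded pose from where the row before left it, along the tool's axes as they then stand; what a row does not reach is not made up. A row lasts 1/8 s, in which the tool goes at most 62.5 mm and 10.7 degrees, less where a joint would pass 70% of its speed; a pose out of reach is approached as far as the arm can. A call with a gripper value outside its range is refused whole. The fingers move at their own pace and stop on an object; the grip force is fixed at half the most. Time passes only in rows, so rows that do not move let the fingers close. It gives the time, the measured TCP pose, the force and the opening at its end, in the units of the state.
- sensors.observe(): the state, without advancing time (a new reading comes with each control period).
- cams.get_image(name): name is "scene" or "side" or "wrist"; returns (picture, depth): 384x512x3 uint8, red, green, blue; 384x512 float32, m along the optical axis (not along the pixel's ray), 0 where there is no reading.
- cams.camera_params(name): a dict with "K" (3x3 intrinsics, pixels), "eye" and "rotation" of the camera in the world; the wrist camera has in their place "tool_from_camera" (4x4, takes a point from camera to tool coordinates, whose origin is the TCP and whose axes are the tool frame's). Camera axes: x right, y down, z forward; pixel columns grow to the right and rows downward; lengths in m; the calibration is good to about 2 mm. A picture is of the moment at which its call begins: read the wrist's pose just before it. camera_params takes no time and is no camera call.
- job.job_done(): hands the job in, once; it reports no verdict.
The state is a dict: "clock": time; "joint_positions": joint angles; "qd": joint speeds; "joint_efforts": joint torques, N m; "tcp_pos": TCP position; "orientation": TCP orientation; "wrist_force": force on the tool from outside, world axes, zero at the start; "torque": the same for the moment, N m; "finger_gap": opening from 0.0 (shut) to 1.0 (fully open).
Only numpy, scipy, OpenCV 4.12 (cv2) and the standard library are available. Lean on these libraries where they do the work, as an engineer would, in place of code of your own. Each camera call takes 0.05 s, during which the arm holds its last target.

## Working session

There is one attempt and no reset: what is moved stays moved. The work goes in short steps, Python scripts to look and compute and a shell command to move; the robot and the scene stay as the last step left them, time stands still between calls to the robot, and variables do not carry over. Pictures are saved under pics/ and viewed, and the job is handed in when it is done.

```bash
ls; mkdir -p pics; python3 - <<'E'
from workcell import sensors,cams,job,env
import cv2,numpy as np,json
s=sensors.observe()
for k in s: print(k,np.round(np.array(s[k]),3).tolist())
print(env.finger_overhang)
for n in ["scene","side","wrist"]:
    p,d=cams.get_image(n); cv2.imwrite(f"pics/{n}0.png",p[:,:,::-1]); np.save(f"pics/{n}0.npy",d); np.save(f"pics/{n}0rgb.npy",p)
    print(n,{k:np.round(np.array(v),4).tolist() for k,v in cams.camera_params(n).items()})
E
```

```text
pics
clock 0.0
joint_positions [-82.914, 27.378, 1.28, 89.178, -0.66, 63.56, -4.76]
qd [0.004, -0.033, 0.007, 0.054, -0.024, 0.037, -0.002]
joint_efforts [0.001, -59.644, 1.609, -28.12, 0.012, 0.009, 0.0]
tcp_pos [0.155, 0.656, 0.22]
orientation [[-0.0, 0.23, 0.973], [-0.002, 0.973, -0.23], [-1.0, -0.002, 0.0]]
wrist_force [-0.584, -0.354, 0.32]
torque [-0.0, -0.044, 0.003]
finger_gap 1.0
0.019
scene {'K': [[429.9458, 0.0, 251.5269], [0.0, 429.9458, 188.5769], [0.0, 0.0, 1.0]], 'eye': [0.1116, -0.677, 0.5446], 'rotation': [[0.8613, -0.2343, 0.4509], [-0.5081, -0.4051, 0.7601], [0.0046, -0.8837, -0.468]]}
side {'K': [[491.0703, 0.0, 259.8018], [0.0, 491.0703, 191.4927], [0.0, 0.0, 1.0]], 'eye': [0.0647, -0.8351, 0.6595], 'rotation': [[0.8749, -0.2615, 0.4076], [-0.4836, -0.428, 0.7635], [-0.0252, -0.8651, -0.501]]}
wrist {'K': [[310.6909, 0.0, 253.4182], [0.0, 310.6909, 188.9808], [0.0, 0.0, 1.0]], 'tool_from_camera': [[-0.0003, -0.2728, 0.9621, -0.1535], [1.0, -0.001, 0.0, 0.0001], [0.0009, 0.9621, 0.2728, -0.0709], [0.0, 0.0, 0.0, 1.0]]}
```

View pics/scene0.png

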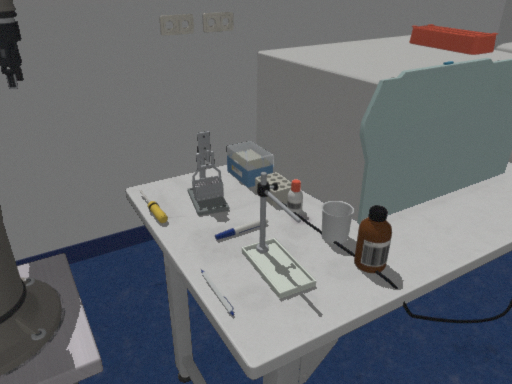

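View pics/side0.png

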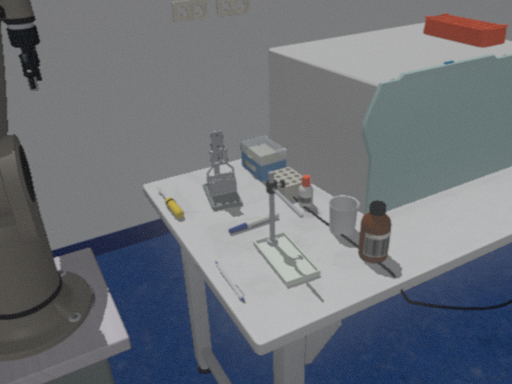

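View pics/wrist0.png

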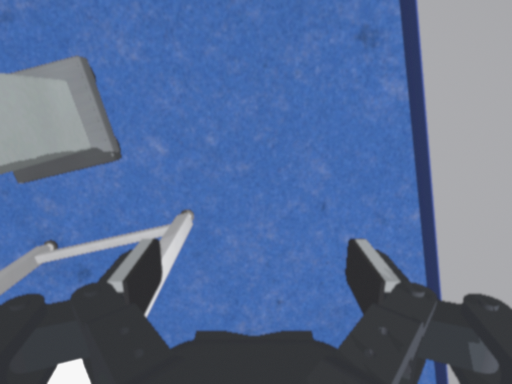

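```bash
cat > h.py <<'E'
import numpy as np,cv2
from workcell import sensors,cams,job,env
def grab(n,tag):
    s=sensors.observe(); p,d=cams.get_image(n)
    np.save(f"pics/{n}{tag}rgb.npy",p);np.save(f"pics/{n}{tag}.npy",d)
    return s,p,d
def load(n,tag): return np.load(f"pics/{n}{tag}rgb.npy"),np.load(f"pics/{n}{tag}.npy")
def cam(n,s=None):
    c=cams.camera_params(n);K=np.array(c["K"])
    if n=="wrist":
        T=np.array(c["tool_from_camera"]);R=np.array(s["orientation"]);
        return K,R@T[:3,3]+np.array(s["tcp_pos"]),R@T[:3,:3]
    return K,np.array(c["eye"]),np.array(c["rotation"])
def cloud(n,d,s=None):
    K,e,R=cam(n,s);v,u=np.indices(d.shape)
    P=np.stack([(u-K[0,2])/K[0,0]*d,(v-K[1,2])/K[1,1]*d,d],-1)
    return P@R.T+e
def proj(n,P,s=None):
    K,e,R=cam(n,s);q=(np.atleast_2d(P)-e)@R;return np.stack([q[:,0]/q[:,2]*K[0,0]+K[0,2],q[:,1]/q[:,2]*K[1,1]+K[1,2]],-1)
def ray(n,uv,s=None):
    K,e,R=cam(n,s);return e,R@np.array([(uv[0]-K[0,2])/K[0,0],(uv[1]-K[1,2])/K[1,1],1])
def onz(n,uv,z,s=None):
    e,r=ray(n,uv,s);return e+r*(z-e[2])/r[2]
def crop(p,x0,y0,x1,y1,f,out): cv2.imwrite(out,cv2.resize(p[y0:y1,x0:x1,::-1],None,fx=f,fy=f,interpolation=cv2.INTER_CUBIC))
E
python3 - <<'E'
from h import *
p,d=load("scene","0");crop(p,120,115,320,315,4/1.4,"pics/c1.png");crop(p,170,120,250,220,6,"pics/c2.png")
crop(p,230,165,330,305,4.2,"pics/c4.png")
p,d=load("side","0");crop(p,190,120,260,220,6,"pics/c3.png")
E
```

```text
(no output)
```

View pics/c2.png

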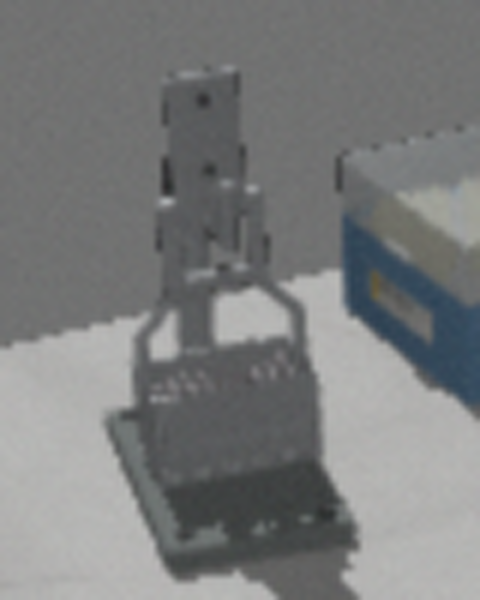

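View pics/c3.png

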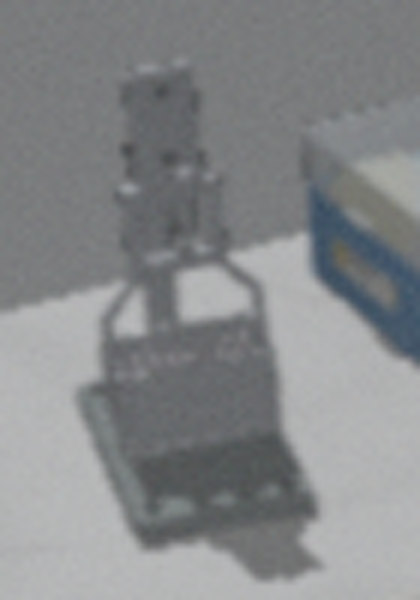

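View pics/c4.png

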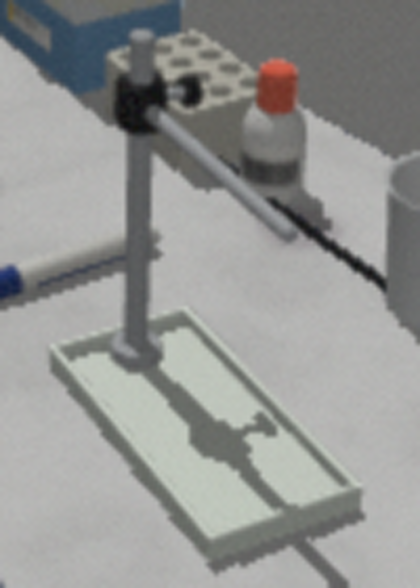

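```bash
python3 - <<'E'
from h import *
for n in ["scene","side"]:
    p,d=load(n,"0");C=cloud(n,d)
    for name,uv in dict(bench1=(180,240),).items(): print(C[uv[1],uv[0]])
    x0=0
    for nm,(a,b,c,e) in dict(hook=(180,125,245,220) if n=="scene" else (195,125,250,215),drip=(235,165,320,300) if n=="scene" else (250,165,325,285)).items():
        c_=C[b:e,a:c].reshape(-1,3);ok=(d[b:e,a:c].ravel()>0.1)&(d[b:e,a:c].ravel()<1.6);c_=c_[ok]
        print(n,nm,len(c_))
        for lo,hi in [(-.02,.004),(.006,.02),(.02,.06),(.06,.1),(.1,.13),(.13,.16),(.16,.2),(.2,.25)]:
            m=(c_[:,2]>lo)&(c_[:,2]<hi)
            q=c_[m]
            if len(q)>3: print(lo,hi,len(q),q.min(0).round(3),q.max(0).round(3),np.median(q,0).round(3))
E
```

```text
[0.37525532 0.07374362 0.00293579]
scene hook 4279
-0.02 0.004 1871 [ 0.411  0.083 -0.004] [0.649 0.384 0.004] [ 0.539  0.211 -0.   ]
0.006 0.02 562 [0.452 0.135 0.006] [0.633 0.341 0.02 ] [0.496 0.176 0.012]
0.02 0.06 855 [0.466 0.174 0.02 ] [0.633 0.34  0.06 ] [0.514 0.208 0.046]
0.06 0.1 450 [0.467 0.177 0.06 ] [0.687 0.345 0.1  ] [0.63  0.268 0.079]
0.1 0.13 145 [0.479 0.177 0.1  ] [0.523 0.259 0.13 ] [0.501 0.201 0.113]
0.13 0.16 187 [0.48  0.173 0.13 ] [0.521 0.257 0.16 ] [0.497 0.2   0.144]
0.16 0.2 158 [0.484 0.195 0.161] [0.515 0.209 0.191] [0.498 0.2   0.176]
scene drip 11435
-0.02 0.004 5815 [ 0.392 -0.224 -0.004] [0.756 0.292 0.004] [ 0.572 -0.031 -0.   ]
0.006 0.02 1761 [ 0.461 -0.194  0.006] [0.735 0.293 0.02 ] [ 0.518 -0.079  0.009]
0.02 0.06 1699 [ 0.503 -0.056  0.02 ] [0.737 0.289 0.06 ] [0.675 0.132 0.041]
0.06 0.1 579 [ 0.504 -0.056  0.06 ] [0.737 0.23  0.1  ] [0.726 0.067 0.075]
0.1 0.13 96 [ 0.503 -0.056  0.1  ] [0.735 0.074 0.13 ] [ 0.509 -0.052  0.112]
0.13 0.16 366 [ 0.498 -0.18   0.13 ] [ 0.54  -0.042  0.16 ] [ 0.505 -0.075  0.152]
0.16 0.2 114 [ 0.498 -0.06 
[... 511 characters left out ...]
  0.13 ] [0.523 0.21  0.16 ] [0.498 0.198 0.144]
0.16 0.2 137 [0.485 0.192 0.16 ] [0.516 0.208 0.189] [0.499 0.199 0.175]
side drip 8969
-0.02 0.004 5014 [ 0.405 -0.222 -0.007] [0.75  0.283 0.004] [ 0.571 -0.037 -0.002]
0.006 0.02 1013 [ 0.462 -0.196  0.006] [0.735 0.282 0.02 ] [ 0.532 -0.054  0.011]
0.02 0.06 1390 [ 0.503 -0.059  0.02 ] [0.735 0.281 0.06 ] [0.67  0.119 0.038]
0.06 0.1 293 [ 0.504 -0.059  0.06 ] [0.735 0.134 0.1  ] [0.669 0.054 0.072]
0.1 0.13 60 [ 0.503 -0.058  0.1  ] [ 0.514 -0.049  0.13 ] [ 0.507 -0.054  0.115]
0.13 0.16 304 [ 0.498 -0.182  0.131] [ 0.539 -0.042  0.16 ] [ 0.505 -0.068  0.151]
0.16 0.2 87 [ 0.498 -0.063  0.16 ] [ 0.52  -0.041  0.185] [ 0.507 -0.054  0.171]
```

```bash
python3 - <<'E'
from h import *
Cs={}
for n in ["scene","side"]:
    p,d=load(n,"0");C=cloud(n,d).reshape(-1,3);C=C[(d.ravel()>.1)];Cs[n]=C
def sel(C,lo,hi): return C[np.all((C>lo)&(C<hi),1)]
def line(q,nm):
    m=q.mean(0);u,s,v=np.linalg.svd(q-m);print(nm,len(q),m.round(4),"dir",v[0].round(3),"n",v[2].round(3),(s/np.sqrt(len(q))).round(4), "yaw",np.degrees(np.arctan2(v[0][1],v[0][0])).round(1))
for n,C in Cs.items():
    print(n)
    # foot top
    q=sel(C,[.43,.12,.007],[.57,.29,.016]); print("foot",cv2.minAreaRect((q[:,:2]*1000).astype(np.float32)),q.min(0),q.max(0))
    # tray rim
    q=sel(C,[.44,-.21,.006],[.6,-.02,.018]); print("tray",cv2.minAreaRect((q[:,:2]*1000).astype(np.float32)))
    q=sel(C,[.45,.16,.025],[.56,.23,.055]); line(q,"boxfront"); print(q.min(0),q.max(0))
    q=sel(C,[.47,.18,.165],[.53,.22,.20]); line(q,"tab"); print(q.min(0),q.max(0))
    q=sel(C,[.49,-.19,.12],[.56,-.072,.17]); line(q,"bar"); print(q.min(0),q.max(0), np.percentile(q[:,2],[5,50,95]))
    q=sel(C,[.49,-.07,.03],[.525,-.04,.13]); line(q,"drip post")
    q=sel(C,[.47,.165,.135],[.53,.192,.165]); line(q,"lip"); print(q.min(0),q.max(0))
    q=sel(C,[.47,.23,.02],[.53,.27,.16]); line(q,"hookpost"); print(q.min(0),q.max(0))
E
```

```text
scene
foot ((503.2276611328125, 204.7323760986328), (131.1333770751953, 79.40774536132812), 77.8194808959961) [0.45237297 0.13524594 0.00705088] [0.53870207 0.27599411 0.01483306]
tray ((505.9979553222656, -111.27011108398438), (162.29415893554688, 81.80322265625), 86.20984649658203)
boxfront 433 [0.5008 0.194  0.0427] dir [-0.981  0.194 -0.018] n [ 0.077  0.305 -0.949] [0.021  0.0161 0.0075] yaw 168.8
[0.46589552 0.17379381 0.02504849] [0.53941145 0.2283355  0.05495779]
tab 138 [0.4989 0.2007 0.1784] dir [-0.974  0.205 -0.095] n [-0.211 -0.976  0.056] [0.0088 0.0076 0.0021] yaw 168.1
[0.48435767 0.19451749 0.1650003 ] [0.51479881 0.20930207 0.1913148 ]
bar 187 [ 0.5035 -0.1314  0.1523] dir [-0.06  -0.998 -0.004] n [ 0.666 -0.037 -0.745] [0.032  0.0023 0.0014] yaw -93.4
[ 0.49828308 -0.18041305  0.14708322] [ 0.51110956 -0.07254372  0.15611123] [0.14872558 0.15280068 0.15470957]
drip post 244 [ 0.5081 -0.0524  0.0825] dir [ 0.005 -0.006 -1.   ] n [ 0.434  0.901 -0.004] [0.0284 0.0034 0.0018] yaw -53.0
lip 27 [0.4974 0.1768 0.1445] dir [ 0.019  0.236 -0.972] n [0.807 0.57  0.154] [0.0
[... 976 characters left out ...]
.1511] dir [-0.058 -0.998  0.006] n [-0.538  0.037  0.842] [0.0334 0.0022 0.0014] yaw -93.4
[ 0.49843295 -0.1824754   0.14630606] [ 0.51202518 -0.07286053  0.15431555] [0.14779127 0.15148647 0.15322238]
drip post 215 [ 0.5085 -0.0537  0.0789] dir [ 0.007  0.002 -1.   ] n [-0.4   -0.916 -0.004] [0.0288 0.0035 0.0023] yaw 15.2
lip 23 [0.4976 0.1756 0.1429] dir [ 0.051  0.228 -0.972] n [-0.905  0.422  0.051] [0.0054 0.0025 0.0024] yaw 77.3
[0.49407596 0.17031198 0.1351911 ] [0.50287095 0.18237944 0.1514456 ]
hookpost 90 [0.5131 0.2495 0.0724] dir [ 0.041 -0.023 -0.999] n [ 0.286  0.958 -0.01 ] [0.022  0.0047 0.0027] yaw -29.3
[0.5045746  0.24253891 0.04190057] [0.52244761 0.25831788 0.12849459]
```

```bash
python3 -m creep '[[[-0.006,-0.036,0.044],[0,0,0],0],[[-0.006,-0.036,0.044],[0,0,0],0],[[-0.006,-0.036,0.044],[0,0,0],0],[[-0.006,-0.036,0.044],[0,0,0],0],[[-0.006,-0.036,0.044],[0,0,0],0]]'; python3 - <<'E'
from h import *
p,d=load("scene","0");C=cloud("scene",d)
for n,uv in dict(amber=(376,230),ambertop=(378,212),beaker=(336,222),bottle=(295,195),rack=(275,182),bluebox=(250,170),screw=(158,212),ballpen=(215,290)).items(): print(n,C[uv[1],uv[0]].round(3))
E
```

```text
clock: 0.78
tcp_pos: [0.3287, 0.4295, 0.2509]
orientation: [[-0.0, 0.23, 0.973], [-0.0, 0.973, -0.23], [-1.0, -0.0, -0.0]]
wrist_force: [0.7, 0.3, -0.1]
finger_gap: 0.999
amber [ 0.659 -0.213  0.099]
ambertop [ 0.664 -0.207  0.133]
beaker [ 0.657 -0.107  0.059]
bottle [0.66  0.044 0.051]
rack [0.669 0.144 0.04 ]
bluebox [0.637 0.218 0.051]
screw [0.364 0.178 0.023]
ballpen [ 0.367 -0.117  0.009]
```

```bash
python3 -m creep '[[[0,-0.036,0.0435],[0,0,0],0],[[0,-0.036,0.0435],[0,0,0],0],[[0,-0.036,0.0435],[0,0,0],0],[[0,-0.036,0.0435],[0,0,0],0],[[0,-0.036,0.0435],[-1,0,0],0]]'; python3 - <<'E'
from h import *
s,p,d=grab("wrist","1"); cv2.imwrite("pics/wrist1.png",p[:,:,::-1])
print(s["tcp_pos"],np.round(s["orientation"],3).tolist())
C=cloud("wrist",d,s).reshape(-1,3);C=C[d.ravel()>.02]
def sel(C,lo,hi): return C[np.all((C>lo)&(C<hi),1)]
q=sel(C,[.47,.17,.17],[.53,.23,.20]); print(len(q),q.min(0),q.max(0),cv2.minAreaRect((q[:,:2]*1000).astype(np.float32)))
q=q[q[:,2]>.186];print(cv2.minAreaRect((q[:,:2]*1000).astype(np.float32)))
E
```

```text
clock: 1.4
tcp_pos: [0.4989, 0.2045, 0.2508]
orientation: [[-0.0, 0.212, 0.977], [0.0, 0.977, -0.212], [-1.0, 0.0, -0.0]]
wrist_force: [1.0, 0.2, 0.0]
finger_gap: 0.996
[0.49886909 0.20449426 0.25079838] [[-0.0, 0.212, 0.977], [0.0, 0.977, -0.212], [-1.0, 0.0, -0.0]]
477 [0.48352478 0.19796872 0.17005363] [0.51317761 0.20998758 0.1917443 ] ((498.24688720703125, 204.12249755859375), (8.193147659301758, 29.84746551513672), 78.849609375)
((498.2530212402344, 203.97421264648438), (7.928086280822754, 29.8603458404541), 80.50908660888672)
```

View pics/wrist1.png

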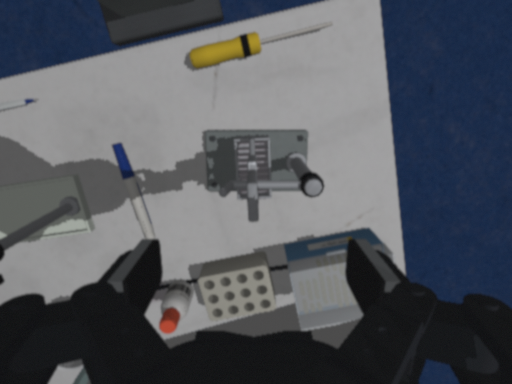

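```bash
python3 - <<'E'
from h import *
s=sensors.observe();p,d=load("wrist","1")
C=cloud("wrist",d,s).reshape(-1,3);C=C[d.ravel()>.02]
a=np.radians(78);ey=np.array([np.cos(a),np.sin(a)]);ex=np.array([ey[1],-ey[0]])
o=np.array([.4983,.2041])
L=np.c_[(C[:,:2]-o)@ex,(C[:,:2]-o)@ey,C[:,2]]
for lo,hi,zl,zh in [(-.04,-.02,.125,.16),(.008,.02,.112,.135),(.02,.032,.112,.135),(.036,.07,.13,.15),(.036,.07,.05,.11)]:
    q=L[(L[:,1]>lo)&(L[:,1]<hi)&(L[:,2]>zl)&(L[:,2]<zh)&(abs(L[:,0])<.03)]
    print(lo,hi,len(q), q.min(0).round(4),q.max(0).round(4),np.median(q,0).round(4)) if len(q) else print("none")
q=L[(L[:,2]>.008)&(L[:,2]<.016)&(abs(L[:,0])<.06)&(abs(L[:,1])<.09)];print(cv2.minAreaRect((q[:,:2]*1000).astype(np.float32)))
E
```

```text
-0.04 -0.02 205 [ 0.0061 -0.0361  0.1251] [ 0.0143 -0.0201  0.1552] [ 0.0088 -0.0287  0.1402]
0.008 0.02 104 [0.0067 0.0084 0.1246] [0.0135 0.0196 0.1302] [0.0096 0.014  0.1279]
0.02 0.032 101 [0.0067 0.0203 0.1245] [0.0137 0.0316 0.1299] [0.0098 0.0259 0.1278]
0.036 0.07 422 [0.0004 0.0363 0.13  ] [0.0216 0.0565 0.1382] [0.0096 0.0457 0.135 ]
0.036 0.07 184 [0.003  0.0385 0.0501] [0.0148 0.0525 0.1075] [0.005  0.0419 0.0804]
((10.542015075683594, -3.6659317016601562), (129.89308166503906, 79.5469970703125), 89.32872009277344)
```

```bash
python3 - <<'E'
from h import *
s=sensors.observe()
a=np.radians(78);ey=np.array([np.cos(a),np.sin(a)]);ex=np.array([ey[1],-ey[0]])
o=np.array([.4983,.2041])
for n,t in [("wrist","1"),("scene","0"),("side","0")]:
    p,d=load(n,t);C=cloud(n,d,s).reshape(-1,3);C=C[d.ravel()>.02]
    L=np.c_[(C[:,:2]-o)@ex,(C[:,:2]-o)@ey,C[:,2]]
    L=L[(abs(L[:,0])<.06)&(abs(L[:,1])<.09)]
    print(n)
    for zl,zh in [(.18,.195),(.165,.18),(.14,.165),(.11,.135),(.085,.105),(.065,.085),(.05,.065),(.03,.05),(.02,.03)]:
        q=L[(L[:,2]>zl)&(L[:,2]<zh)&(L[:,1]<.035)&(L[:,1]>-.025)]
        if len(q)>5: print(zl,zh,len(q),"x",np.percentile(q[:,0],[1,50,99]).round(4),"y",np.percentile(q[:,1],[1,50,99]).round(4))
    q=L[(L[:,2]>.008)&(L[:,2]<.016)];print("foot",np.percentile(q,[1,99],axis=0).round(4).tolist())
    q=L[(abs(L[:,2])<.004)];print("bench z",np.median(q[:,2]))
E
```

```text
wrist
0.18 0.195 448 x [-0.008   0.0053  0.0207] y [-0.0113 -0.0073 -0.0033]
0.165 0.18 42 x [-0.0078 -0.0075 -0.0062] y [-0.0116 -0.008  -0.0045]
0.14 0.165 55 x [-0.0074 -0.0069 -0.0052] y [-0.0118 -0.0077 -0.0044]
0.11 0.135 488 x [-0.0136  0.0095  0.0143] y [-0.0247  0.0065  0.0342]
0.085 0.105 75 x [-0.023  -0.0166 -0.0123] y [-0.0111 -0.008  -0.0057]
0.065 0.085 33 x [-0.0265 -0.0246 -0.0212] y [-0.0111 -0.009  -0.0059]
0.05 0.065 599 x [-0.0249  0.0086  0.0445] y [-0.0247  0.0013  0.0128]
0.03 0.05 494 x [-0.0247  0.0037  0.0432] y [-0.0248 -0.0027  0.0093]
0.02 0.03 249 x [-0.0241 -0.0035  0.025 ] y [-0.0248 -0.0028  0.0349]
foot [[-0.0286, -0.0676, 0.0098], [0.0491, 0.0597, 0.0146]]
bench z 0.0004227009528699477
scene
0.18 0.195 63 x [-0.013   0.0008  0.0162] y [-0.0067 -0.0035  0.0037]
0.165 0.18 75 x [-0.0134  0.0008  0.0159] y [-0.0069 -0.0035  0.0007]
0.14 0.165 121 x [-0.0122  0.0019  0.017 ] y [-0.0235 -0.0034  0.0013]
0.11 0.135 101 x [-0.0187  0.0019  0.0255] y [-0.0248 -0.004   0.002 ]
0.085 0.105 96 x [-0.0237  0.0046  0.0355] y [-0.0066 -0.0024  0.0034]
0.065 0.08
[... 388 characters left out ...]
25  0.0017  0.0158] y [-0.0092 -0.0047  0.003 ]
0.165 0.18 68 x [-0.0124  0.0014  0.017 ] y [-0.0091 -0.0047  0.0007]
0.14 0.165 112 x [-0.0121  0.0028  0.018 ] y [-0.0101 -0.0046  0.0023]
0.11 0.135 97 x [-0.0182  0.0016  0.0255] y [-0.0248 -0.0049  0.0008]
0.085 0.105 84 x [-0.0216  0.005   0.0332] y [-0.0086 -0.0033  0.0025]
0.065 0.085 37 x [-0.031  -0.0227  0.0402] y [-0.0076 -0.0039  0.0026]
0.05 0.065 189 x [-0.03    0.0086  0.0402] y [-0.024  -0.0045  0.0199]
0.03 0.05 266 x [-0.0293  0.0037  0.0397] y [-0.0244 -0.0189  0.0202]
0.02 0.03 92 x [-0.0289  0.0034  0.042 ] y [-0.024  -0.0199  0.0052]
foot [[-0.0334, -0.064, 0.0081], [0.0437, 0.0569, 0.0131]]
bench z -0.0019537700555159465
```

```bash
python3 - <<'E'
from h import *
def sel(C,lo,hi): return C[np.all((C>lo)&(C<hi),1)]
for i in "23":
    s,p,d=grab("wrist",i)
    print(s["clock"],np.round(s["tcp_pos"],4),np.round(s["orientation"],3).tolist())
    C=cloud("wrist",d,s).reshape(-1,3);C=C[d.ravel()>.02]
    q=sel(C,[.47,.17,.18],[.53,.23,.20]); print(len(q),q.min(0),q.max(0),cv2.minAreaRect((q[:,:2]*1000).astype(np.float32)))
E
```

```text
1.45 [0.5035 0.1962 0.2511] [[0.003, 0.221, 0.975], [-0.004, 0.975, -0.221], [-1.0, -0.003, 0.004]]
459 [0.48370215 0.19794845 0.18058501] [0.51329247 0.20999808 0.19189944] ((498.477783203125, 204.18777465820312), (8.414237976074219, 29.73088836669922), 80.23035430908203)
1.5 [0.5016 0.1991 0.2509] [[0.002, 0.223, 0.975], [-0.003, 0.975, -0.223], [-1.0, -0.002, 0.002]]
453 [0.48364619 0.19809332 0.18007528] [0.51304497 0.20984102 0.19185924] ((498.2332763671875, 203.8094482421875), (8.33389663696289, 29.405885696411133), 80.35152435302734)
```

```bash
python3 -m creep '[[[0.012,0,0],[0,0,0],0],[[0.012,0,0],[0,0,0],0],[[0,0,0],[0,0,0],0],[[0,0,0],[0,0,0],0]]'
```

```text
clock: 2.05
tcp_pos: [0.4979, 0.2066, 0.2267]
orientation: [[-0.0, 0.212, 0.977], [-0.0, 0.977, -0.212], [-1.0, -0.0, -0.0]]
wrist_force: [-0.1, -0.6, 0.2]
finger_gap: 0.997
```

```bash
python3 -m creep '[[[0.014,-0.0024,0.001],[0,0,0],0],[[0.014,0,0],[0,0,0],0],[[0.0135,0,0],[0,0,0],0],[[0,0,0],[0,0,0],0],[[0,0,0],[0,0,0],0]]'; python3 -c "
from h import *
s,p,d=grab('scene','4');crop(p,170,80,270,220,4,'pics/c5.png')"
```

```text
clock: 2.68
tcp_pos: [0.4988, 0.2036, 0.1853]
orientation: [[0.0, 0.213, 0.977], [-0.0, 0.977, -0.213], [-1.0, -0.0, 0.0]]
wrist_force: [-0.9, -0.2, 0.2]
finger_gap: 0.999
```

View pics/c5.png

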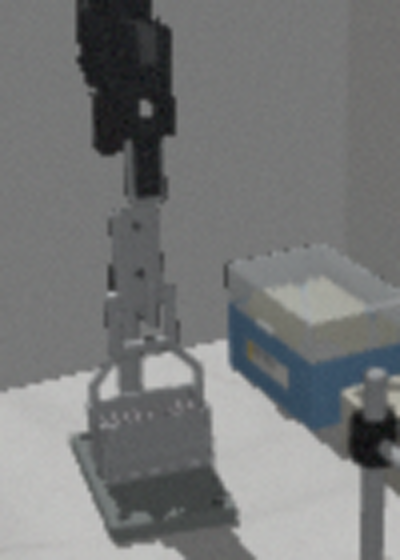

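```bash
python3 - <<'E'
from h import *
s=sensors.observe()
a=np.radians(78);ey=np.array([np.cos(a),np.sin(a)]);ex=np.array([ey[1],-ey[0]])
o=np.array([.4985,.2040])
p,d=load("scene","4");C=cloud("scene",d);
for v in range(88,150,2):
    r=[]
    for u in range(190,220,2):
        c=C[v,u]
        if .1<d[v,u]<1.25: r.append("%d:%d,%d,%d"%(u,(c[:2]-o)@ex*1e3,(c[:2]-o)@ey*1e3,c[2]*1e3))
    print(v,*r)
E
```

```text
88 190:-19,16,290 192:-18,-6,295 194:-17,-22,299 196:-11,-16,297 198:-11,-33,302 200:-13,-64,309 202:-9,-69,311 204:-5,-67,310 206:0,-67,309 208:3,-66,309 210:7,-68,309 212:12,-64,307
90 190:-16,31,281 192:-14,16,285 194:-17,-20,294 196:-13,-21,294 198:-11,-33,297 200:-13,-66,306 202:-9,-67,306 204:-5,-68,306 206:-1,-69,306 208:2,-70,306 210:7,-67,305 212:11,-68,304
92 190:-16,33,276 192:-14,17,280 194:-18,-24,291 196:-14,-26,291 198:-10,-28,292 200:-12,-58,300 202:-10,-70,303 204:-5,-67,301 206:-1,-67,301 208:2,-69,301 210:6,-70,301 212:11,-68,300
94 190:-16,35,271 192:-13,26,273 194:-17,-19,285 196:-14,-27,287 198:-10,-26,287 202:-10,-68,298 204:-6,-69,298 206:-1,-69,297 208:1,-71,297 210:6,-71,297 212:11,-68,296
96 190:-11,63,258 192:-13,29,267 194:-8,32,266 196:-15,-30,284 198:-10,-27,282 200:-6,-29,283 202:-11,-73,295 204:-6,-69,293 206:-1,-65,292 208:3,-62,291 210:5,-71,293 212:10,-68,292
98 192:-11,39,260 194:-8,33,261 196:-17,-35,281 198:-12,-35,280 200:-6,-26,277 202:-11,-72,290 204:-6,-68,289 206:-2,-69,289 208:1,-69,288 210:5,-73,289 212:10,-71,288
100 192:-11,44,254 194:-
[... 1968 characters left out ...]
02:-1,-2,184 204:2,-5,185 206:8,0,182 208:12,-4,183
136 198:-11,-3,181 200:-7,-6,182 202:-1,-3,180 204:3,-3,179 206:7,-4,179 208:12,-4,178
138 198:-11,-5,177 200:-7,-5,176 202:-2,-4,175 204:3,-2,174 206:7,-5,174 208:12,-2,172
140 198:-11,-3,171 200:-6,-3,170 202:-2,-4,170 204:2,-3,169 206:7,-3,169 208:12,0,167
142 198:-11,-3,166 200:-6,-1,164 202:-2,-5,166 204:2,-1,163 206:6,-6,165 208:12,-3,163
144 198:-12,-4,161 200:-7,-4,160 202:-2,-5,160 204:1,-4,160 206:7,-1,157 208:11,-3,158 210:16,-3,157
146 198:-12,-1,155 200:-8,-8,157 202:-2,-3,154 204:2,0,153 206:6,-5,154 208:11,-3,152 210:16,-2,152
148 198:-12,-2,150 200:-7,-3,150 202:-2,-1,148 204:1,-4,149 206:6,-2,148 208:11,-3,147 210:16,-2,147
```

```bash
python3 - <<'E'
from h import *
s,p,d=grab("wrist","5"); cv2.imwrite("pics/wrist5.png",p[:,:,::-1])
T=np.array(cams.camera_params("wrist")["tool_from_camera"]);K=np.array(cams.camera_params("wrist")["K"])
v,u=np.indices(d.shape);P=np.stack([(u-K[0,2])/K[0,0]*d,(v-K[1,2])/K[1,1]*d,d],-1)@T[:3,:3].T+T[:3,3]
for v in range(225,380,12): print(v,*["%d:%d,%d,%d"%(u,*(P[v,u]*1e3)) for u in (120,140,150,155,160,350,355,370,385) if d[v,u]>0])
s2,p,d=grab("side","5");crop(p,170,60,280,220,3.7,'pics/c6.png')
print(s["tcp_pos"],s2["tcp_pos"])
E
```

```text
225 120:170,-149,62 140:186,-133,69 150:184,-120,68 155:185,-115,68 160:185,-109,68 350:185,113,69 355:185,119,69 370:184,136,69 385:185,154,69
237 120:170,-150,77 140:184,-134,83 150:185,-122,84 155:186,-116,84 160:184,-110,83 350:185,114,84 355:183,120,83 370:186,138,84 385:186,156,84
249 120:185,-160,100 140:-38,-45,-13 150:-37,-42,-12 155:-31,-42,-9 160:-24,-42,-5 350:-28,42,-7 355:-34,43,-10 370:-38,47,-12 385:182,156,98
261 120:-41,-53,-9 140:-48,-42,-12 150:-38,-42,-7 155:-32,-42,-4 160:-26,-42,-1 350:-29,42,-2 355:-36,42,-6 370:-48,44,-12 385:-41,52,-9
273 120:-57,-46,-13 140:-49,-42,-8 150:-39,-42,-2 155:-34,-42,0 160:-27,-42,4 350:-30,43,2 355:-37,42,-1 370:-51,43,-9
285 120:-60,-45,-10 140:-50,-42,-3 150:-40,-42,2 155:-34,-42,6 160:185,-116,149 350:-33,42,6 355:-39,42,3 370:-53,42,-5 385:-60,44,-10
297 120:-70,-40,-13 140:-52,-42,0 150:-41,-42,7 155:185,-123,166 160:184,-117,165 350:107,93,112 355:-40,42,8 370:-55,42,-2 385:-63,44,-7
309 120:-83,-34,-18 140:-84,-29,-19 150:185,-131,184 155:185,-125,184 160:184,-118,183 350:104,93,122 355:106,99,124 370:-83,30,-18 385:-84,34,-18
321 120:-88,-33,-18 140:-88,-28,-18 150:185,-133,202 155:160,-117,182 160:156,-110,178 350:105,95,137 355:104,99,137 370:-88,28,-18 385:-88,32,-18
333 120:-91,-31,-17 140:-92,-26,-18 150:-92,-24,-18 155:-92,-22,-18 160:137,-104,179 350:-93,22,-19 355:-92,23,-18 370:-92,27,-18 385:-90,32,-16
345 120:-96,-29,-18 140:-96,-25,-18 150:-96,-23,-18 155:-96,-21,-18 160:-96,-20,-18 350:-96,21,-18 355:-97,22,-19 370:-97,25,-19 385:-95,29,-17
357 120:-100,-27,-19 140:-100,-23,-19 150:-100,-21,-18 155:-99,-21,-17 160:-99,-19,-18 350:-99,20,-18 355:-99,21,-18 370:-97,25,-16 385:-99,28,-18
369 120:-103,-26,-19 140:-103,-22,-19 150:-103,-20,-18 155:-104,-19,-20 160:-104,-18,-20 350:-104,18,-20 355:-103,20,-19 370:-103,23,-18 385:-102,26,-18
[0.49896532 0.20366437 0.18563795] [0.49899128 0.20366232 0.18574806]
```

View pics/wrist5.png

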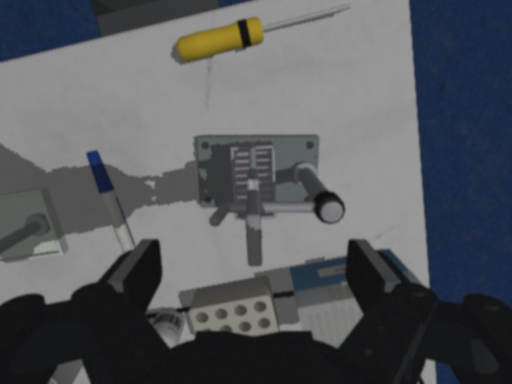

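View pics/c6.png

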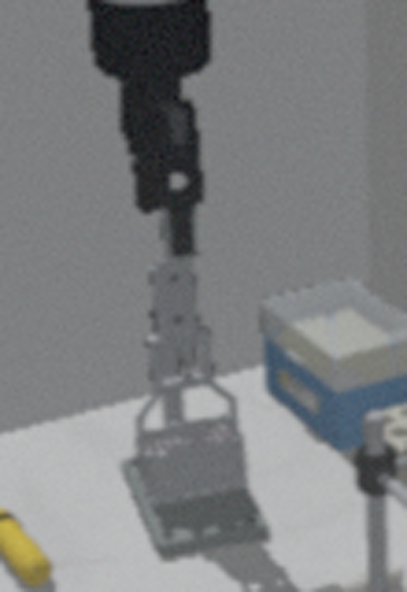

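```bash
python3 -m creep '[[[0,0,0],[0,0,0],0.7],[[0,0,0],[0,0,0],0.7],[[0,0,0],[0,0,0],0.7],[[0,0,0],[0,0,0],0.7],[[0,0,0],[0,0,0],0.7]]';  python3 - <<'E'
from h import *
s,p,d=grab("wrist","6"); cv2.imwrite("pics/wrist6.png",p[:,:,::-1]); print(s["tcp_pos"],s["finger_gap"])
T=np.array(cams.camera_params("wrist")["tool_from_camera"]);K=np.array(cams.camera_params("wrist")["K"])
v,u=np.indices(d.shape);P=np.stack([(u-K[0,2])/K[0,0]*d,(v-K[1,2])/K[1,1]*d,d],-1)@T[:3,:3].T+T[:3,3]
m=(d>0)&(d<.2)
q=P[m&(P[...,0]<.03)]; q=q[np.argsort(-q[:,0])][:400:20]; print((q*1000).round(0).tolist())
E
```

```text
clock: 3.45
tcp_pos: [0.4986, 0.2035, 0.1853]
orientation: [[-0.0, 0.213, 0.977], [0.0, 0.977, -0.213], [-1.0, 0.0, -0.0]]
wrist_force: [0.2, -0.2, -0.4]
finger_gap: 0.297
[0.49862013 0.20353473 0.18529986] 0.29704239761782425
[[30.0, -1.0, -14.0], [26.0, 0.0, -14.0], [23.0, -3.0, -14.0], [20.0, 3.0, -13.0], [17.0, -1.0, -14.0], [14.0, -4.0, -14.0], [11.0, -2.0, -14.0], [8.0, 4.0, -13.0], [6.0, -1.0, -14.0], [4.0, 5.0, 1.0], [2.0, 3.0, -15.0], [-0.0, 1.0, -15.0], [-2.0, -2.0, -14.0], [-3.0, -4.0, -7.0], [-3.0, 4.0, -9.0], [-3.0, -3.0, -4.0], [-3.0, 4.0, 6.0], [-4.0, 0.0, 5.0], [-4.0, -1.0, 11.0], [-4.0, -3.0, -7.0]]
```

View pics/wrist6.png

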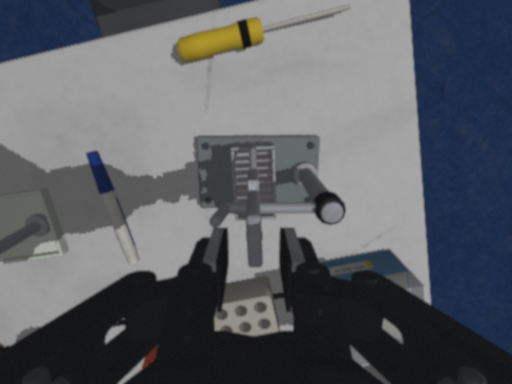

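```bash
 python3 - <<'E'
from h import *
p,d=load("wrist","6")
T=np.array(cams.camera_params("wrist")["tool_from_camera"]);K=np.array(cams.camera_params("wrist")["K"])
v,u=np.indices(d.shape);P=np.stack([(u-K[0,2])/K[0,0]*d,(v-K[1,2])/K[1,1]*d,d],-1)@T[:3,:3].T+T[:3,3]
for v in range(226,300,8): print(v,*["%d:%d,%d,%d"%(u,*(P[v,u]*1e3)) for u in (205,212,219,224,227,280,284,288,295,305) if d[v,u]>0])
p,d=grab("scene","6")[1:]
C=cloud("scene",d);a=np.radians(78);ey=np.array([np.cos(a),np.sin(a)]);ex=np.array([ey[1],-ey[0]]);o=np.array([.4985,.2040])
for v in range(112,140,2): print(v,*["%d:%d,%d,%d"%(u,(C[v,u][:2]-o)@ex*1e3,(C[v,u][:2]-o)@ey*1e3,C[v,u][2]*1e3) for u in range(194,212,2)if .1<d[v,u]<1.25])
E
```

```text
226 205:185,-56,70 212:185,-48,70 219:184,-40,70 224:183,-34,69 227:185,-30,70 280:185,31,70 284:184,35,69 288:184,40,70 295:184,48,70 305:185,60,70
234 205:184,-57,80 212:-24,-18,-13 219:-23,-15,-12 224:-23,-13,-12 227:-14,-12,-8 280:-14,13,-8 284:-24,13,-13 288:-23,15,-12 295:-24,18,-13 305:185,61,80
242 205:-23,-21,-8 212:-31,-17,-12 219:-31,-14,-12 224:-30,-12,-12 227:-15,-12,-4 280:-15,12,-5 284:-31,13,-12 288:-31,14,-12 295:-31,17,-12 305:-24,23,-9
250 205:-32,-20,-9 212:-38,-16,-12 219:-38,-13,-12 224:-31,-12,-8 227:-17,-12,-1 280:-18,12,-2 284:-34,12,-10 288:-38,14,-12 295:-39,16,-13 305:-32,22,-9
258 205:-44,-18,-12 212:-46,-15,-12 219:-46,-13,-13 224:-31,-12,-5 227:-17,-12,2 280:-18,12,1 284:-36,12,-7 288:-46,13,-12 295:-46,15,-13 305:-37,21,-8
266 205:-53,-17,-13 212:-48,-15,-10 219:-48,-12,-10 224:-33,-12,-2 227:-18,-12,6 280:-19,12,5 284:-36,12,-4 288:-48,13,-10 295:-48,15,-11 305:-53,18,-13
274 205:-57,-16,-13 212:-59,-13,-14 219:-49,-12,-7 224:-33,-12,1 227:185,-32,133 280:186,32,134 284:-36,13,0 288:-47,13,-7 295:-58,14,-13 305:-59,17,-13
282 205:-64,-15,-14 212:-63,-
[... 1054 characters left out ...]
0,14,204 198:-6,13,204 200:-8,-19,215 202:-4,-24,217 204:0,-27,217 206:4,-27,216 208:11,-16,212
126 196:-11,14,199 198:-6,13,199 200:-8,-19,211 202:-4,-24,212 204:0,-19,209 206:3,-28,212 208:10,-19,208
128 200:-8,-18,205 202:-5,-25,207 204:0,-26,207 206:4,-24,206 208:10,-19,204
130 200:-8,-19,201 202:-6,-28,204 204:0,-21,201 206:5,-19,199 208:9,-22,200
132 198:-9,2,188 200:-5,-2,190 202:-4,-17,195 204:3,-2,189 206:7,-5,189 208:13,0,187
134 198:-11,-4,186 200:-5,-2,185 202:-1,-2,184 204:3,-2,184 206:8,-3,184 208:13,-1,182
136 198:-11,-3,181 200:-6,-4,181 202:-1,-4,180 204:2,-6,180 206:8,-2,178 208:13,-1,177
138 198:-11,-2,175 200:-6,-4,176 202:-1,-2,174 204:3,-1,173 206:7,-2,173 208:11,-6,174
```

```bash
python3 -m creep '[[[0.01,0,0.001],[0,0,0],0.7],[[0.01,0,0],[0,0,0],0.7],[[0.009,0,0],[0,0,0],0.7],[[0,0,0],[0,0,0],0.7],[[0,0,0],[0,0,0],0.7]]' && python3 - <<'E'
from h import *
s,p,d=grab("scene","7");crop(p,170,80,270,220,4,'pics/c7.png')
E
```

```text
clock: 4.18
tcp_pos: [0.4997, 0.2033, 0.1563]
orientation: [[0.0, 0.213, 0.977], [0.0, 0.977, -0.213], [-1.0, 0.0, 0.0]]
wrist_force: [-0.5, -0.1, 1.1]
finger_gap: 0.295
```

View pics/c7.png

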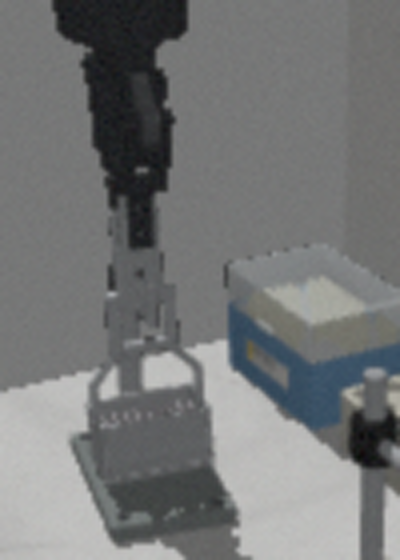

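```bash
python3 -m creep '[[[0,0,0],[0,0,0],1],[[0,0,0],[0,0,0],1],[[0,0,0],[0,0,0],1],[[0,0,0],[0,0,0],1],[[0,0,0],[0,0,0],1]]'
```

```text
clock: 4.85
tcp_pos: [0.4998, 0.2034, 0.1566]
orientation: [[0.0, 0.213, 0.977], [0.0, 0.977, -0.213], [-1.0, 0.0, 0.0]]
wrist_force: [-0.8, 0.4, 4.7]
finger_gap: 0.078
```

```bash
python3 -m creep '[[[-0.004,0,0],[0,0,0],1],[[-0.004,0,0],[0,0,0],1],[[0,0,0],[0,0,0],1],[[0,0,0],[0,0,0],1]]' && python3 - <<'E'
from h import *
s,p,d=grab("scene","8");crop(p,170,80,270,220,4,'pics/c8.png');print(np.round(s["wrist_force"],2),np.round(s["torque"],3))
s,p,d=grab("wrist","8");cv2.imwrite('pics/wrist8.png',p[:,:,::-1])
C=cloud("wrist",d,s).reshape(-1,3);C=C[d.ravel()>.02];L=(C-np.array(s["tcp_pos"]))@np.array(s["orientation"])
def st(nm,lo,hi):
    q=L[np.all((L>lo)&(L<hi),1)]*1e3; print(nm,len(q),*(np.percentile(q,[2,50,98],axis=0).round(1).tolist() if len(q) else []))
st("rod",[.02,.01,-.02],[.045,.035,.03]);st("lip",[-.005,-.04,-.02],[.03,-.02,.03]);st("box",[.09,-.03,-.05],[.14,.03,.06]);st("tab",[-.05,-.003,-.03],[0.02,.01,.03])
E
```

```text
clock: 5.35
tcp_pos: [0.4994, 0.2033, 0.1641]
orientation: [[-0.0, 0.213, 0.977], [-0.0, 0.977, -0.213], [-1.0, -0.0, -0.0]]
wrist_force: [0.8, 1.4, -1.9]
finger_gap: 0.075
[ 0.77  1.39 -1.86] [ 0.019 -0.019  0.059]
rod 460 [34.9, 10.3, -1.3] [36.6, 22.6, 1.6] [39.6, 34.5, 6.0]
lip 255 [10.1, -27.6, -1.1] [13.5, -23.3, 0.5] [28.7, -20.2, 5.6]
box 2636 [95.9, -19.1, -33.1] [107.6, -0.2, -5.9] [134.1, 19.5, 33.8]
tab 2325 [-48.6, -2.7, -18.9] [-33.0, 2.1, -12.6] [19.3, 9.4, 11.3]
```

View pics/c8.png

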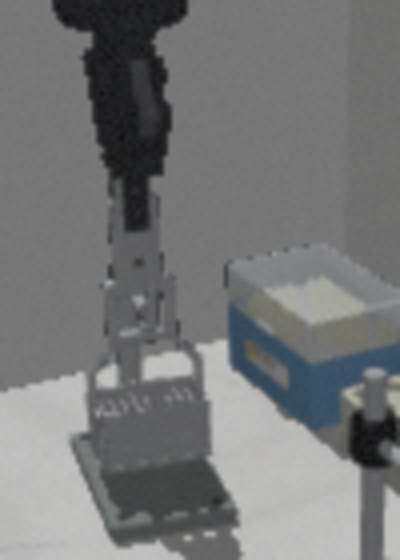

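View pics/wrist8.png

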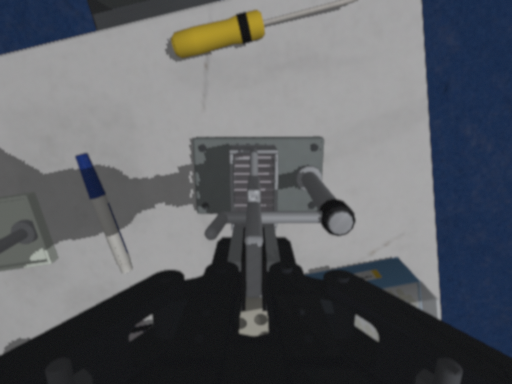

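```bash
python3 - <<'E'
from h import *
s=sensors.observe()
p,d=load("wrist","8")
C=cloud("wrist",d,s).reshape(-1,3);C=C[d.ravel()>.02];L=(C-np.array(s["tcp_pos"]))@np.array(s["orientation"])*1e3
print(s["tcp_pos"])
for a,b in [(8,12),(12,15),(15,20),(20,25),(25,30)]:
    q=L[(L[:,0]>a)&(L[:,0]<b)&(L[:,1]>-45)&(L[:,1]<-14)&(abs(L[:,2])<12)]
    if len(q): print(a,b,len(q),q.min(0).round(1),q.max(0).round(1),np.median(q,0).round(1))
q=L[(L[:,0]>24)&(L[:,0]<34)&(L[:,1]>36)&(L[:,1]<70)&(abs(L[:,2]-2)<15)];print("collar/post",len(q),q.min(0),q.max(0))
q=L[(L[:,0]>147)&(L[:,0]<157)&(abs(L[:,1])<90)&(abs(L[:,2])<60)];print(np.percentile(q,[.5,99.5],axis=0))
E
```

```text
[0.4994512  0.20324977 0.16411173]
8 12 87 [  9.4 -27.9  -0.3] [ 12.  -21.3   6.1] [ 11.  -24.4   2.6]
12 15 61 [ 12.  -28.   -1.1] [ 15.  -20.6   6.3] [ 13.  -23.9   0.5]
15 20 58 [ 15.  -26.6  -1.3] [ 19.9 -19.4   4.6] [ 17.8 -22.   -0. ]
20 25 46 [ 20.2 -26.   -1.2] [ 24.9 -19.1   4.4] [ 22.6 -20.9  -0.2]
25 30 47 [ 25.  -24.7  -1.3] [ 29.7 -18.2   4.5] [ 27.2 -20.   -0. ]
collar/post 836 [25.24551284 43.67142162 -8.48481676] [33.9951725  65.23200881 12.81014544]
[[149.34733256 -59.31694642 -37.48885673]
 [155.51469216  68.57835783  40.60824189]]
```

```bash
python3 -m creep '[[[-0.0006,0.0056,0.001],[0,0,-8],1],[[0,0.0056,0.001],[0,0,-8],1],[[0,0,0],[0,0,0],1]]'; cat > eye.py <<'E'
from h import *
import sys
s=sensors.observe()
# local frame: stand dir from initial tool y/z ; rod axis origin from lip bend
R=np.array(s["orientation"]);t=np.array(s["tcp_pos"])
yl=np.array([.213,.977,0]);xl=np.array([.977,-.213,0])
t0=np.array([.49945,.20325,.16411]);
bend=t0-yl*.0205+xl*.0022+np.array([0,0,-.039])
E=t+R[:,0]*.0406
q=E-bend
th=np.degrees(np.arctan2(R[:,0]@-yl,-R[2,0]))
print("tilt %.1f eye rel bend mm: side %.1f out %.1f up %.1f"%(th,q@xl*1e3,-q@yl*1e3,q[2]*1e3))
out,up=-q@yl*1e3,q[2]*1e3
c,sn=np.cos(np.radians(80)),np.sin(np.radians(80))
print("lip coords: along %.1f off(outward+) %.1f"%(out*c+up*sn,out*sn-up*c),"F",np.round(s["wrist_force"],1),"T",np.round(s["torque"],2),"gap",round(s["finger_gap"],3),"t",s["clock"])
E
python3 eye.py
```

```text
clock: 5.82
tcp_pos: [0.5035, 0.2179, 0.1628]
orientation: [[-0.058, 0.198, 0.978], [-0.27, 0.941, -0.207], [-0.961, -0.276, -0.001]]
wrist_force: [-0.6, 0.6, -2.7]
finger_gap: 0.079
tilt 16.0 eye rel bend mm: side -1.4 out -24.5 up -1.3
lip coords: along -5.6 off(outward+) -23.9 F [-0.6  0.6 -2.7] T [ 0.51 -0.13  0.03] gap 0.079 t 5.825
```

```bash
python3 -m creep '[[[0,0,0],[0,0,0],1],[[0,0,0],[0,0,0],1]]'; python3 eye.py
```

```text
clock: 6.08
tcp_pos: [0.504, 0.2123, 0.1644]
orientation: [[-0.059, 0.207, 0.977], [-0.269, 0.939, -0.215], [-0.961, -0.275, 0.0]]
wrist_force: [-0.0, -0.6, -2.2]
finger_gap: 0.078
tilt 16.0 eye rel bend mm: side 0.3 out -19.1 up 0.2
lip coords: along -3.1 off(outward+) -18.9 F [-0.  -0.6 -2.2] T [ 0.45 -0.06 -0.03] gap 0.078 t 6.075
```

```bash
python3 -m creep '[[[0,0.0034,0],[0,0,-4.8],1],[[0,0.0034,0],[0,0,-4.8],1],[[0,0.0034,0],[0,0,-4.8],1],[[0,0.0034,0],[0,0,-4.8],1],[[0,0.0034,0],[0,0,-4.8],1]]'; python3 eye.py;python3 -m creep '[[[0,0,0],[0,0,0],1],[[0,0,0],[0,0,0],1]]'; python3 eye.py
```

```text
clock: 6.7
tcp_pos: [0.5076, 0.2281, 0.1573]
orientation: [[-0.137, 0.164, 0.977], [-0.628, 0.748, -0.214], [-0.766, -0.643, 0.001]]
wrist_force: [-0.0, 0.1, -2.3]
finger_gap: 0.079
tilt 40.0 eye rel bend mm: side 0.4 out -20.4 up 1.1
lip coords: along -2.5 off(outward+) -20.3 F [-0.   0.1 -2.3] T [ 1.11 -0.29  0.01] gap 0.079 t 6.7
clock: 6.95
tcp_pos: [0.5076, 0.2276, 0.1574]
orientation: [[-0.137, 0.165, 0.977], [-0.627, 0.749, -0.214], [-0.767, -0.641, 0.001]]
wrist_force: [0.1, 0.9, -1.0]
finger_gap: 0.078
tilt 39.9 eye rel bend mm: side 0.5 out -19.9 up 1.1
lip coords: along -2.4 off(outward+) -19.8 F [ 0.1  0.9 -1. ] T [ 1.03 -0.25  0.02] gap 0.078 t 6.95
```

```bash
python3 -m creep '[[[0.0033,-0.0024,0],[0,0,0],1],[[0.0027,-0.0027,0],[0,0,0],1],[[0.0026,-0.0031,0],[0,0,0],1],[[0,0,0],[0,0,0],1],[[0,0,0],[0,0,0],1]]'; python3 eye.py
```

```text
clock: 7.58
tcp_pos: [0.5046, 0.2173, 0.1555]
orientation: [[-0.137, 0.163, 0.977], [-0.628, 0.749, -0.213], [-0.766, -0.643, -0.0]]
wrist_force: [-1.4, 0.5, -3.0]
finger_gap: 0.079
tilt 40.0 eye rel bend mm: side -0.1 out -9.2 up -0.7
lip coords: along -2.3 off(outward+) -8.9 F [-1.4  0.5 -3. ] T [ 1.11 -0.25 -0.02] gap 0.079 t 7.575
```

```bash
python3 -m creep '[[[0.0019,-0.0023,0],[0,0,0],1],[[0.0015,-0.0026,0],[0,0,0],1],[[0.0013,-0.0028,0],[0,0,0],1],[[0,0,0],[0,0,0],1],[[0,0,0],[0,0,0],1]]'; python3 eye.py; python3 - <<'E'
from h import *
s,p,d=grab("scene","9");crop(p,170,100,270,220,5,'pics/c9.png')
s,p,d=grab("side","9");crop(p,180,100,280,220,5,'pics/c9b.png')
E
```

```text
clock: 8.2
tcp_pos: [0.5027, 0.2085, 0.1569]
orientation: [[-0.137, 0.163, 0.977], [-0.628, 0.749, -0.213], [-0.766, -0.643, -0.0]]
wrist_force: [-0.3, -0.0, -1.8]
finger_gap: 0.08
tilt 40.0 eye rel bend mm: side -0.1 out -0.2 up 0.6
lip coords: along 0.6 off(outward+) -0.3 F [-0.3 -0.  -1.8] T [ 1.1  -0.19  0.08] gap 0.08 t 8.2
```

View pics/c9.png

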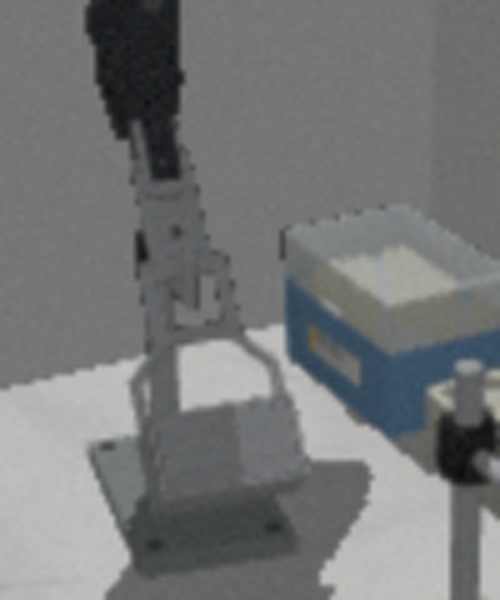

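View pics/c9b.png

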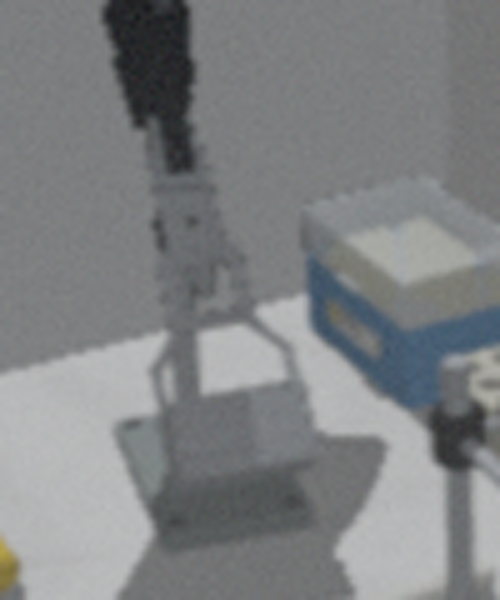

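```bash
python3 - <<'E'
from h import *
s=sensors.observe()
for n in ("scene","side"):
    p,d=load(n,"9");C=cloud(n,d);L=(C-np.array(s["tcp_pos"]))@np.array(s["orientation"])*1e3
    u0=170 if n=="scene" else 180
    for v in range(146,170,2):
        print(v,*["%d:%d,%d,%d"%(u,*L[v,u]) for u in range(u0+24,u0+54,2) if .1<d[v,u]<1.3 and abs(L[v,u,1])<40])
E
```

```text
146 200:5,-2,-10 202:6,-4,-5 204:7,-4,-1 206:7,-4,3 208:9,-6,8 210:8,-2,13
148 200:10,-1,-10 202:11,-4,-6 204:11,-1,-1 206:12,-2,3 208:12,-2,7 210:13,-2,12
150 200:15,-1,-11 202:15,-2,-7 204:16,-1,-2 206:17,-5,1 208:23,-22,3 210:17,-1,12 212:19,-4,16 214:20,-4,21
152 198:21,-7,-18 200:19,0,-12 202:20,0,-7 204:21,-1,-3 206:26,-16,-1 208:28,-22,2 210:23,-4,10 212:23,0,16 214:24,-2,20
154 198:24,-3,-18 200:24,-1,-13 202:26,-5,-9 204:26,-3,-4 206:30,-15,-2 208:31,-15,2 210:27,0,10 212:28,0,15 214:29,-3,19
156 198:29,-3,-19 200:30,-4,-14 204:25,17,-1 206:34,-10,-1 208:34,-7,3 214:34,-3,18 216:35,-3,23
158 198:34,-2,-20 200:35,-5,-15 206:37,-4,-1 208:39,-9,2 214:40,-7,16 216:40,-3,22
160 198:37,3,-19 200:39,-2,-16 206:41,0,-1 208:42,-1,2 214:44,-4,16 216:44,-3,21
162 200:44,-2,-17 202:45,-1,-12 214:48,-1,16 216:48,1,21
164 200:49,-3,-18 202:50,-3,-13 212:52,0,10 214:53,0,15 216:54,-3,19
166 200:53,0,-18 202:54,-2,-14 204:56,-4,-9 206:56,-2,-4 208:57,-3,0 210:58,-5,4 212:57,0,9 214:59,-4,13 216:58,0,19 218:59,1,24
168 200:59,-2,-19 202:60,-3,-15 204:60,-2,-10 206:60,-1,-5 208:61,-2,-1 218:6
[... 297 characters left out ...]
226:27,-5,18
152 212:27,-3,-16 214:27,-2,-11 216:28,0,-6 218:29,-4,-1 220:33,-15,1 222:33,-12,6 224:31,0,13 226:31,0,18 228:32,-1,23
154 212:31,2,-16 214:32,0,-11 218:29,18,1 220:38,-13,0 222:38,-11,5 226:37,-1,17 228:37,0,22
156 212:37,-5,-18 214:38,-3,-13 218:36,7,-1 220:41,-5,0 222:41,-5,5 226:42,-1,16 228:43,-2,21
158 212:43,-6,-19 214:42,-1,-14 220:45,-5,0 222:46,-4,5 228:47,1,21
160 212:46,0,-19 214:47,-1,-15 228:53,-1,19 230:53,0,24
162 214:52,0,-15 222:55,1,4 224:56,-2,8 226:57,0,13 228:58,-3,17 230:59,-3,22
164 214:57,-1,-17 216:58,0,-12 218:59,-1,-7 220:60,-4,-2 222:62,-6,1 224:61,1,7 226:61,1,12 230:64,-2,22
166 214:62,-1,-18 216:63,-1,-13 218:63,1,-7 232:69,0,26
168 214:68,-2,-19
```

```bash
python3 -m creep '[[[-0.0019,-0.0023,0],[0,0,0],1],[[-0.0019,-0.0023,0],[0,0,0],1],[[-0.0019,-0.0023,0],[0,0,0],1],[[0,0,0],[0,0,0],1],[[0,0,0],[0,0,0],1]]'; python3 eye.py
```

```text
clock: 8.93
tcp_pos: [0.5024, 0.2068, 0.1656]
orientation: [[-0.137, 0.163, 0.977], [-0.628, 0.749, -0.213], [-0.766, -0.643, -0.0]]
wrist_force: [0.2, 0.6, -2.1]
finger_gap: 0.077
tilt 40.0 eye rel bend mm: side -0.1 out 1.5 up 9.4
lip coords: along 9.5 off(outward+) -0.2 F [ 0.2  0.6 -2.1] T [ 1.11 -0.26 -0.03] gap 0.077 t 8.925
```

Clean, no contact force. Continue up with slightly more tilt.

```bash
python3 -m creep '[[[-0.0019,-0.0013,0],[0,0,-1.4],1],[[-0.002,-0.0013,0],[0,0,-1.4],1],[[-0.002,-0.0013,0],[0,0,-1.4],1],[[0,0,0],[0,0,0],1],[[0,0,0],[0,0,0],1]]'; python3 eye.py; python3 -m creep '[[[-0.0021,-0.0021,0],[0,0,0],1],[[-0.0021,-0.0021,0],[0,0,0],1],[[-0.0021,-0.0021,0],[0,0,0],1],[[0,0,0],[0,0,0],1],[[0,0,0],[0,0,0],1]]'; python3 eye.py
```

```text
clock: 9.55
tcp_pos: [0.5026, 0.2077, 0.1726]
orientation: [[-0.148, 0.152, 0.977], [-0.681, 0.7, -0.213], [-0.717, -0.697, 0.0]]
wrist_force: [0.9, -0.6, -3.1]
finger_gap: 0.082
tilt 44.2 eye rel bend mm: side -0.0 out 2.8 up 18.4
lip coords: along 18.6 off(outward+) -0.5 F [ 0.9 -0.6 -3.1] T [ 1.21 -0.22 -0.05] gap 0.082 t 9.55
clock: 10.18
tcp_pos: [0.5025, 0.2076, 0.1815]
orientation: [[-0.148, 0.152, 0.977], [-0.681, 0.701, -0.213], [-0.717, -0.697, -0.0]]
wrist_force: [-0.3, -0.4, -1.8]
finger_gap: 0.083
tilt 44.2 eye rel bend mm: side -0.1 out 2.9 up 27.3
lip coords: along 27.4 off(outward+) -1.9 F [-0.3 -0.4 -1.8] T [ 1.21 -0.27 -0.03] gap 0.083 t 10.175
```

```bash
python3 -m creep '[[[-0.0007,-0.0032,0],[0,0,0],1],[[-0.0019,-0.0036,0],[0,0,0],1],[[-0.0023,-0.0032,0],[0,0,0],1],[[-0.0023,-0.0032,0],[0,0,0],1],[[-0.0023,-0.0032,0],[0,0,0],1]]'; python3 eye.py; python3 -m creep '[[[-0.0029,-0.004,0],[0,0,0],1],[[-0.0029,-0.004,0],[0,0,0],1],[[-0.0029,-0.004,0],[0,0,0],1],[[0,0,0],[0,0,0],1]]'; python3 eye.py;  python3 - <<'E'
from h import *
s,p,d=grab("scene","10");crop(p,170,80,270,220,4,'pics/c10.png')
E
```

```text
clock: 10.8
tcp_pos: [0.5015, 0.2026, 0.2001]
orientation: [[-0.148, 0.153, 0.977], [-0.681, 0.701, -0.213], [-0.717, -0.697, 0.0]]
wrist_force: [0.7, 0.5, -2.3]
finger_gap: 0.074
tilt 44.2 eye rel bend mm: side -0.1 out 8.0 up 45.9
lip coords: along 46.6 off(outward+) -0.1 F [ 0.7  0.5 -2.3] T [ 1.14 -0.28  0.01] gap 0.074 t 10.8
clock: 11.3
tcp_pos: [0.5012, 0.2001, 0.2148]
orientation: [[-0.148, 0.153, 0.977], [-0.681, 0.701, -0.213], [-0.717, -0.697, 0.001]]
wrist_force: [0.5, -0.3, -3.3]
finger_gap: 0.078
tilt 44.2 eye rel bend mm: side 0.1 out 10.5 up 60.6
lip coords: along 61.5 off(outward+) -0.2 F [ 0.5 -0.3 -3.3] T [ 1.18 -0.29  0.04] gap 0.078 t 11.3
```

View pics/c10.png

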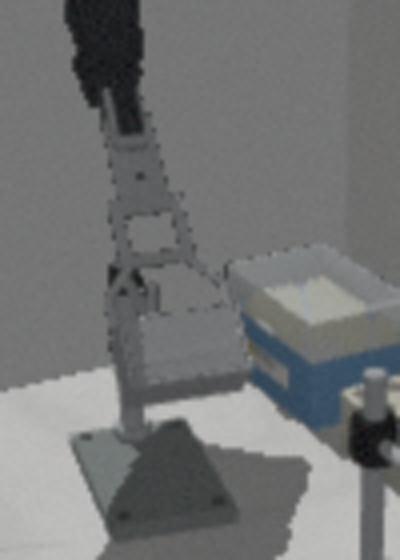

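```bash
python3 -m creep '[[[-0.0073,-0.0141,0],[0,0,0],1],[[-0.0073,-0.0141,0],[0,0,0],1],[[-0.0073,-0.0141,0],[0,0,0],1],[[-0.0073,-0.0141,0],[0,0,0],1],[[-0.0073,-0.0141,0],[0,0,0],1]]'; python3 -m creep '[[[-0.0073,-0.0141,0],[0,0,0],1],[[-0.0073,-0.0141,0],[0,0,0],1],[[-0.0073,-0.0141,0],[0,0,0],1],[[0,0,0],[0,0,0],1]]'; python3 eye.py
```

```text
clock: 11.98
tcp_pos: [0.4955, 0.1752, 0.2909]
orientation: [[-0.148, 0.153, 0.977], [-0.681, 0.701, -0.213], [-0.717, -0.697, 0.0]]
wrist_force: [0.2, -0.0, -2.0]
finger_gap: 0.078
clock: 12.48
tcp_pos: [0.4928, 0.1605, 0.3361]
orientation: [[-0.147, 0.154, 0.977], [-0.68, 0.701, -0.213], [-0.718, -0.696, 0.002]]
wrist_force: [0.2, 0.3, -2.0]
finger_gap: 0.078
tilt 44.1 eye rel bend mm: side 0.5 out 50.9 up 181.9
lip coords: along 188.0 off(outward+) 18.5 F [ 0.2  0.3 -2. ] T [ 1.3  -0.24  0.02] gap 0.078 t 12.475
```

```bash
python3 -m creep '[[[0,-0.0062,0],[0,0,8.84],1],[[0,-0.0062,0],[0,0,8.84],1],[[0,-0.0062,0],[0,0,8.84],1],[[0,-0.0062,0],[0,0,8.84],1],[[0,-0.0062,0],[0,0,8.84],1]]'; python3 -m creep '[[[0,0,0],[-4.5,0,0],1],[[0,0,0],[-4.4,0,0],1],[[0,0,0],[0,0,0],1],[[0,0,0],[0,0,0],1]]'
```

```text
clock: 13.1
tcp_pos: [0.4864, 0.1341, 0.3485]
orientation: [[0.001, 0.213, 0.977], [0.004, 0.977, -0.213], [-1.0, 0.004, 0.0]]
wrist_force: [-0.4, -1.5, -2.6]
finger_gap: 0.075
clock: 13.6
tcp_pos: [0.4864, 0.1344, 0.348]
orientation: [[-0.001, 0.06, 0.998], [-0.001, 0.998, -0.06], [-1.0, -0.001, -0.001]]
wrist_force: [0.0, 0.6, -1.1]
finger_gap: 0.079
```

```bash
python3 -m creep '[[[0,-0.0378,0.0035],[0,0,0],1],[[0,-0.0378,0.0035],[0,0,0],1],[[0,-0.0378,0.0035],[0,0,0],1],[[0,-0.0378,0.0035],[0,0,0],1],[[0,-0.0378,0.0035],[0,0,0],1]]'; python3 -m creep '[[[0,-0.0378,0.0035],[0,0,0],1],[[0,-0.0378,0.0035],[0,0,0],1],[[0,-0.0378,0.0035],[0,0,0],1],[[0,-0.0378,0.0035],[0,0,0],1],[[0,-0.0378,0.0035],[0,0,0],1]]';python3 -m creep '[[[0,0,0],[0,0,0],1],[[0,0,0],[0,0,0],1],[[0,0,0],[0,0,0],1]]'; python3 - <<'E'
from h import *
s,p,d=grab("wrist","11");cv2.imwrite('pics/wrist11.png',p[:,:,::-1])
C=cloud("wrist",d,s).reshape(-1,3);C=C[d.ravel()>.02]
q=C[np.all((C>[.485,-.19,.135])&(C<[.53,-.08,.165]),1)];
for a in np.arange(-.19,-.08,.015):
    r=q[(q[:,1]>a)&(q[:,1]<a+.015)]
    if len(r)>4: print(len(r),r.min(0).round(4),r.max(0).round(4))
q=C[np.all((C>[.45,-.21,.008])&(C<[.56,-.02,.018]),1)];print(len(q),cv2.minAreaRect((q[:,:2]*1000).astype(np.float32)))
E
```

```text
clock: 14.22
tcp_pos: [0.4928, -0.0564, 0.3483]
orientation: [[-0.0, 0.06, 0.998], [-0.0, 0.998, -0.06], [-1.0, -0.0, -0.0]]
wrist_force: [1.0, -0.2, -1.7]
finger_gap: 0.079
clock: 14.85
tcp_pos: [0.4993, -0.2458, 0.3483]
orientation: [[-0.001, 0.059, 0.998], [-0.0, 0.998, -0.059], [-1.0, -0.0, -0.0]]
wrist_force: [1.2, 0.5, -3.0]
finger_gap: 0.08
clock: 15.22
tcp_pos: [0.4997, -0.2435, 0.3482]
orientation: [[-0.0, 0.057, 0.998], [0.001, 0.998, -0.057], [-1.0, 0.001, -0.0]]
wrist_force: [0.5, 0.2, -2.1]
finger_gap: 0.082
33 [ 0.4973 -0.1803  0.1507] [ 0.5045 -0.175   0.1553]
91 [ 0.4975 -0.1748  0.1515] [ 0.5052 -0.1601  0.156 ]
91 [ 0.4984 -0.1599  0.1513] [ 0.5062 -0.1452  0.1558]
93 [ 0.4994 -0.145   0.1504] [ 0.5072 -0.1301  0.1564]
91 [ 0.5003 -0.1299  0.1499] [ 0.5077 -0.1152  0.1562]
94 [ 0.5011 -0.115   0.1507] [ 0.5087 -0.1     0.1565]
91 [ 0.502  -0.1     0.1502] [ 0.5095 -0.0855  0.156 ]
31 [ 0.5027 -0.085   0.151 ] [ 0.5097 -0.08    0.1562]
1065 ((504.5028991699219, -110.69727325439453), (160.00999450683594, 80.13555908203125), 85.92414093017578)
```

View pics/wrist11.png

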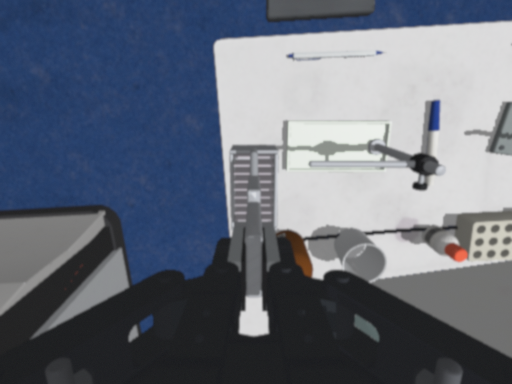

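```bash
python3 -m creep '[[[0.025,0,-0.0007],[0,0,0],1],[[0.025,0,-0.0007],[0,0,0],1],[[0.025,0,-0.0007],[0,0,0],1],[[0.025,0,-0.0007],[0,0,0],1],[[0.02,0,-0.0007],[0,0,0],1]]'; python3 -m creep '[[[0.015,0,0],[0,0,0],1],[[0.012,0,0],[0,0,0],1],[[0.01,0,0],[0,0,0],1],[[0,0,0],[0,0,0],1],[[0,0,0],[0,0,0],1]]'; python3 - <<'E'
from h import *
s,p,d=grab("scene","12");crop(p,220,130,360,300,3.5,'pics/c12.png')
C=cloud("scene",d);R=np.array(s["orientation"]);t=np.array(s["tcp_pos"])
L=(C-t)@R*1e3
q=L[np.all((L>[-15,-10,-40])&(L<[145,10,40]),-1)]
for a in range(-10,110,8):
    r=q[(q[:,0]>a)&(q[:,0]<a+8)]
    if len(r)>3: print(a,len(r),"y",np.median(r[:,1]).round(1),"z",r[:,2].min().round(1),r[:,2].max().round(1))
q=L[(L[...,0]>20)&(L[...,0]<60)&(L[...,1]>55)&(L[...,1]<160)&(abs(L[...,2])<20)];print("bar",np.percentile(q,[2,50,98],axis=0).round(1))
E
```

```text
clock: 15.9
tcp_pos: [0.4959, -0.2435, 0.2275]
orientation: [[-0.0, 0.057, 0.998], [0.001, 0.998, -0.057], [-1.0, 0.001, -0.0]]
wrist_force: [0.4, -0.2, -1.7]
finger_gap: 0.077
clock: 16.52
tcp_pos: [0.4961, -0.245, 0.1919]
orientation: [[0.001, 0.059, 0.998], [-0.0, 0.998, -0.059], [-1.0, -0.0, 0.001]]
wrist_force: [-0.2, 0.1, -1.7]
finger_gap: 0.079
-10 50 y -3.2 z -15.1 14.3
-2 73 y -3.0 z -14.7 14.2
6 81 y -3.1 z -14.5 15.9
14 101 y -2.8 z -20.9 24.2
22 93 y -3.1 z -22.0 22.9
30 49 y -2.5 z -21.0 22.8
38 57 y -2.5 z -20.9 23.5
46 88 y -1.8 z -21.1 24.4
54 89 y -3.0 z -21.0 25.0
62 37 y -1.4 z -27.5 31.8
70 41 y -1.5 z -33.5 38.9
78 27 y -1.5 z -33.9 37.8
86 31 y -1.5 z -33.8 36.8
94 57 y -2.0 z -34.3 37.7
102 233 y 0.6 z -32.9 36.9
bar [[ 36.8  65.5  -2.4]
 [ 38.9 106.3   0. ]
 [ 43.9 156.3   4.8]]
```

View pics/c12.png

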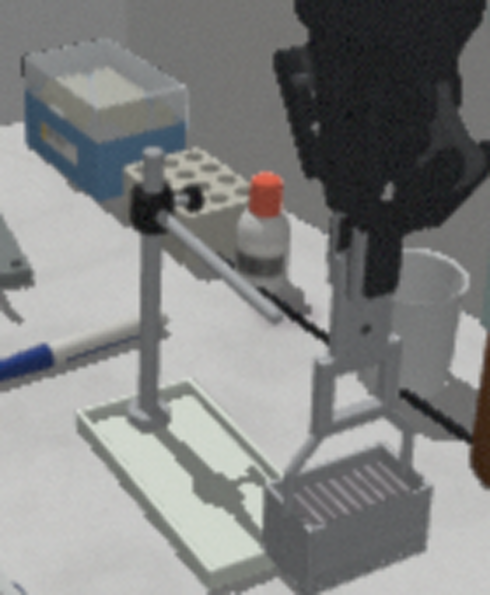

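```bash
python3 -m creep '[[[0,0.012,0],[0,0,0],1],[[0,0.012,0],[0,0,0],1],[[0,0.012,0],[0,0,0],1],[[0,0.010,0],[0,0,0],1],[[0,0.008,0],[0,0,0],1]]'; python3 -m creep '[[[0,0.006,0],[0,0,0],1],[[0,0.006,0],[0,0,0],1],[[0,0.008,0],[0,0,0],1],[[0,0,0],[0,0,0],1]]'; python3 - <<'E'
from h import *
s,p,d=grab("scene","13");crop(p,220,130,360,300,3.5,'pics/c13.png')
E
```

```text
clock: 17.2
tcp_pos: [0.4991, -0.1899, 0.1914]
orientation: [[0.0, 0.058, 0.998], [0.0, 0.998, -0.058], [-1.0, 0.0, 0.0]]
wrist_force: [0.6, 0.3, -2.1]
finger_gap: 0.078
clock: 17.7
tcp_pos: [0.5003, -0.1701, 0.1913]
orientation: [[-0.0, 0.058, 0.998], [0.0, 0.998, -0.058], [-1.0, 0.0, -0.0]]
wrist_force: [0.1, 0.3, -1.9]
finger_gap: 0.081
```

View pics/c13.png

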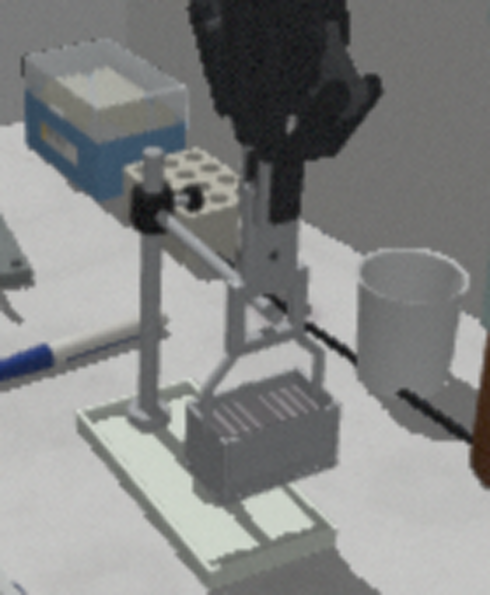

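```bash
python3 -m creep '[[[0,0.01,0],[0,0,0],1],[[0,0.012,0],[0,0,0],1],[[0,0.012,0],[0,0,0],1],[[0,0.01,0],[0,0,0],1],[[0,0.006,0],[0,0,0],1]]'; python3 -m creep '[[[0,0,0],[0,0,0],1],[[0,0,0],[0,0,0],1]]'; python3 - <<'E'
from h import *
s,p,d=grab("scene","14");crop(p,220,130,360,300,3.5,'pics/c14.png')
E
```

```text
clock: 18.38
tcp_pos: [0.5032, -0.12, 0.1914]
orientation: [[-0.0, 0.058, 0.998], [0.0, 0.998, -0.058], [-1.0, 0.0, -0.0]]
wrist_force: [-0.2, -0.5, -2.7]
finger_gap: 0.08
clock: 18.62
tcp_pos: [0.5031, -0.1214, 0.1915]
orientation: [[0.0, 0.06, 0.998], [-0.0, 0.998, -0.06], [-1.0, -0.0, 0.0]]
wrist_force: [-0.2, 0.2, -1.7]
finger_gap: 0.078
```

View pics/c14.png

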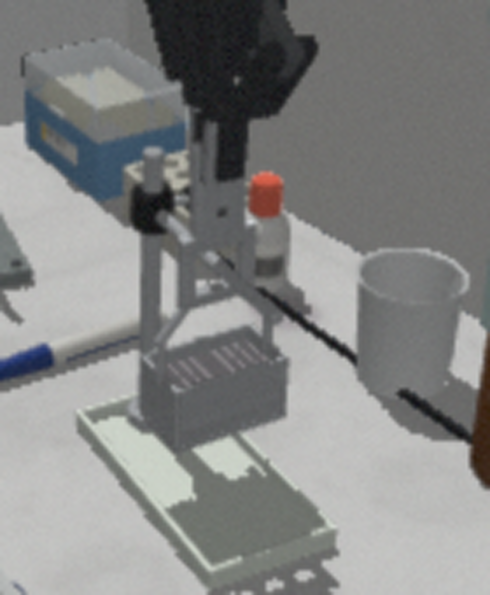

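```bash
python3 - <<'E'
from h import *
s,p,d=grab("side","14")
crop(p,235,140,325,240,6,'pics/c15.png')
p,d=load("scene","14");crop(p,255,170,315,240,8,'pics/c14z.png')
C=cloud("scene",d)
p2,d2=load("scene","13");crop(p2,255,170,315,240,8,'pics/c13z.png')
C0=cloud("scene",np.load("pics/scene0.npy"))
for t in np.linspace(-.18,-.08,8):
    uv=proj("scene",[[.504+.06*(t+.1225)-.001,t,.1525]])[0].round().astype(int);print(round(t,3),uv,C0[uv[1],uv[0]].round(3),C[uv[1],uv[0]].round(3))
E
```

```text
-0.18 [298 220] [ 0.501 -0.178  0.152] [ 0.5   -0.179  0.152]
-0.166 [294 216] [ 0.501 -0.165  0.153] [ 0.502 -0.165  0.152]
-0.151 [289 213] [ 0.501 -0.15   0.151] [ 0.501 -0.151  0.152]
-0.137 [285 209] [ 0.502 -0.136  0.152] [ 0.502 -0.137  0.152]
-0.123 [281 205] [ 0.503 -0.122  0.153] [ 0.504 -0.122  0.152]
-0.109 [277 202] [ 0.504 -0.108  0.152] [ 0.493 -0.124  0.163]
-0.094 [273 198] [ 0.506 -0.092  0.152] [ 0.487 -0.12   0.171]
-0.08 [270 195] [ 0.506 -0.081  0.153] [ 0.506 -0.081  0.153]
```

View pics/c14z.png

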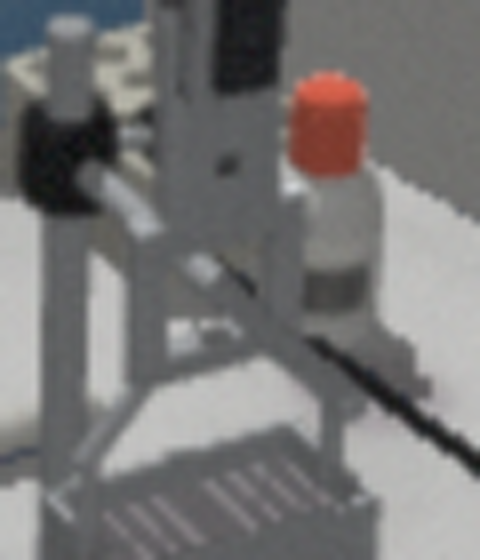

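View pics/c13z.png

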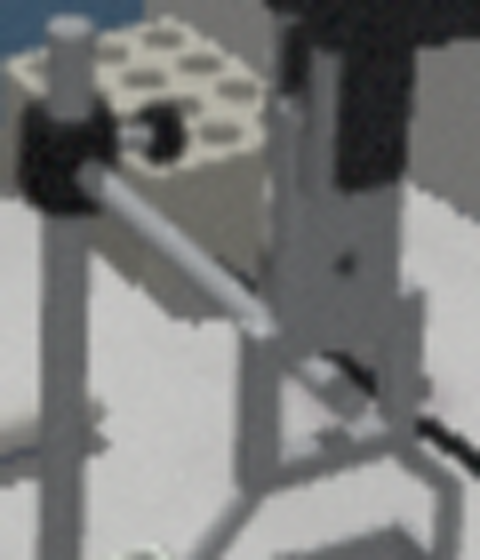

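View pics/c15.png

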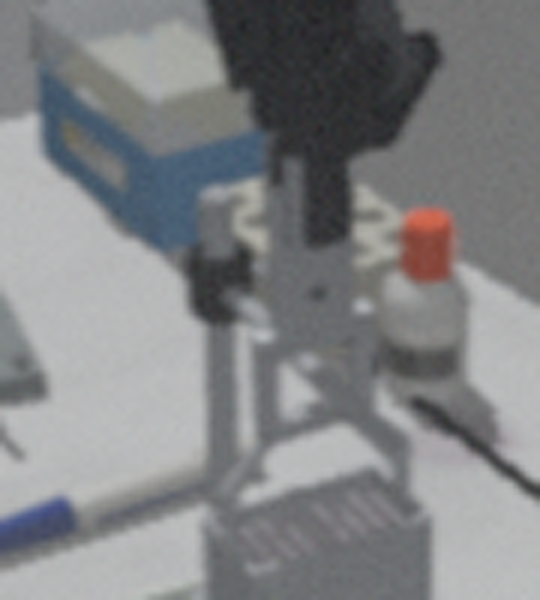

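```bash
python3 -m creep '[[[0.002,0,0],[0,0,0],1],[[0.002,0,0],[0,0,0],1],[[0.002,0,0],[0,0,0],1],[[0,0,0],[0,0,0],1]]'; python3 -m creep '[[[0.001,0,0],[0,0,0],1],[[0,0,0],[0,0,0],1]]';python3 -m creep '[[[0.0008,0,0],[0,0,0],1],[[0,0,0],[0,0,0],1]]'
```

```text
clock: 19.23
tcp_pos: [0.5029, -0.121, 0.1852]
orientation: [[-0.001, 0.059, 0.998], [-0.0, 0.998, -0.059], [-1.0, -0.0, -0.001]]
wrist_force: [-0.1, -0.4, -3.1]
finger_gap: 0.079
clock: 19.48
tcp_pos: [0.5031, -0.121, 0.1844]
orientation: [[-0.0, 0.059, 0.998], [0.0, 0.998, -0.059], [-1.0, 0.0, -0.0]]
wrist_force: [-0.6, -0.3, -2.4]
finger_gap: 0.074
clock: 19.73
tcp_pos: [0.5031, -0.1209, 0.1836]
orientation: [[-0.0, 0.059, 0.998], [0.0, 0.998, -0.059], [-1.0, 0.0, -0.0]]
wrist_force: [-0.7, 0.5, -1.9]
finger_gap: 0.077
```

```bash
python3 -m creep '[[[0.0006,0,0],[0,0,0],1],[[0,0,0],[0,0,0],1]]';python3 -m creep '[[[0.0006,0,0],[0,0,0],1],[[0,0,0],[0,0,0],1]]';python3 -m creep '[[[0.0006,0,0],[0,0,0],1],[[0,0,0],[0,0,0],1]]'
```

```text
clock: 19.98
tcp_pos: [0.5032, -0.121, 0.1833]
orientation: [[0.0, 0.059, 0.998], [0.0, 0.998, -0.059], [-1.0, 0.0, 0.0]]
wrist_force: [-1.3, 0.2, 0.5]
finger_gap: 0.082
clock: 20.23
tcp_pos: [0.5033, -0.121, 0.1831]
orientation: [[0.0, 0.059, 0.998], [0.0, 0.998, -0.059], [-1.0, 0.0, 0.0]]
wrist_force: [-2.8, 1.1, 6.8]
finger_gap: 0.077
clock: 20.48
tcp_pos: [0.5034, -0.1211, 0.1829]
orientation: [[0.001, 0.059, 0.998], [0.001, 0.998, -0.059], [-1.0, 0.001, 0.001]]
wrist_force: [-4.4, 1.9, 11.0]
finger_gap: 0.08
```

```bash
python3 -m creep '[[[-0.0011,0,0],[0,0,0],1],[[0,0,0],[0,0,0],1]]'; python3 -m creep '[[[0,0,0],[0,0,0],0.9],[[0,0,0],[0,0,0],0.85],[[0,0,0],[0,0,0],0.8],[[0,0,0],[0,0,0],0.7],[[0,0,0],[0,0,0],0.6]]'; python3 -m creep '[[[0,0,0],[0,0,0],0.6],[[0,0,0],[0,0,0],0.6],[[0,0,0],[0,0,0],0.6]]'; python3 - <<'E'
from h import *
s,p,d=grab("scene","16");crop(p,220,130,360,300,3.5,'pics/c16.png')
s,p,d=grab("wrist","16");cv2.imwrite('pics/wrist16.png',p[:,:,::-1])
E
```

```text
clock: 20.72
tcp_pos: [0.5033, -0.121, 0.1832]
orientation: [[0.0, 0.059, 0.998], [0.0, 0.998, -0.059], [-1.0, 0.0, 0.0]]
wrist_force: [-1.0, 0.7, 3.6]
finger_gap: 0.075
clock: 21.35
tcp_pos: [0.5031, -0.121, 0.1829]
orientation: [[0.0, 0.059, 0.998], [0.0, 0.998, -0.059], [-1.0, 0.0, 0.0]]
wrist_force: [0.1, -0.6, 0.6]
finger_gap: 0.401
clock: 21.72
tcp_pos: [0.5031, -0.121, 0.1829]
orientation: [[-0.0, 0.059, 0.998], [-0.0, 0.998, -0.059], [-1.0, -0.0, -0.0]]
wrist_force: [0.1, -0.4, 0.9]
finger_gap: 0.394
```

View pics/c16.png

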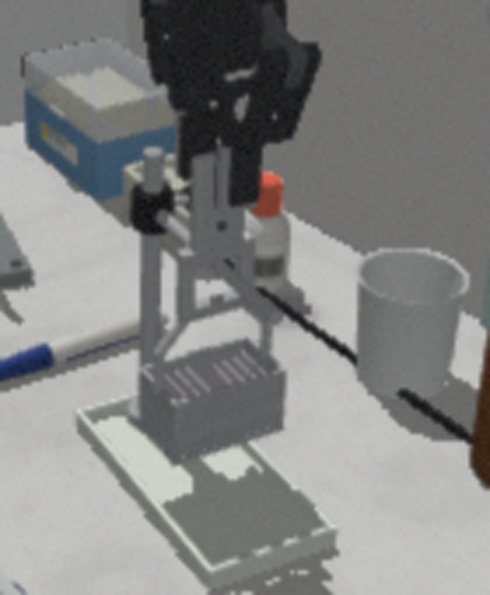

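View pics/wrist16.png

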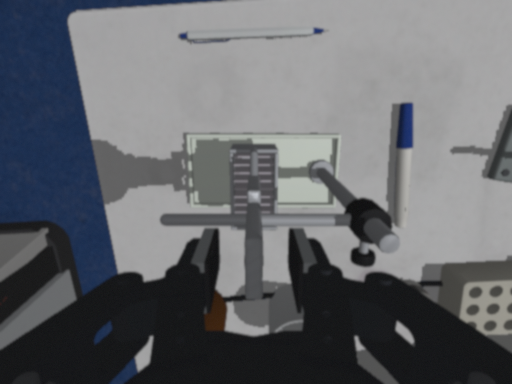

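```bash
python3 -m creep '[[[-0.01,0,0],[0,0,0],0.6],[[-0.012,0,0],[0,0,0],0.6],[[-0.015,0,0],[0,0,0],0.6],[[-0.02,0,0],[0,0,0],0.6],[[-0.03,0,0],[0,0,0],0.6]]'; python3 -m creep '[[[-0.03,0,0],[0,0,0],0.6],[[0,0,0],[0,0,0],0.6],[[0,0,0],[0,0,0],0.6],[[0,0,0],[0,0,0],0.6]]'; cat > chk.py <<'E'
from h import *
import sys
t=sys.argv[1]
s,p,d=grab("scene",t);crop(p,120,80,400,310,2.4,f'pics/c{t}.png')
C=cloud("scene",d)
ey=np.array([.06,.998,0]);ex=np.array([.998,-.06,0]);o=np.array([.504,-.121,.15])
L=(C-o)@np.c_[ex,ey,[0,0,1]]*1e3
for a,b in [(52,66),(36,50),(20,34),(-40,-25),(-70,-56),(-85,-72),(-94,-88)]:
    q=L[np.all((L>[-45,-24,a])&(L<[45,24,b]),-1)]
    if len(q)>3: print(a,b,len(q),"x %.1f %.1f"%tuple(np.percentile(q[:,0],[1,99])),"y %.1f %.1f %.1f"%tuple(np.percentile(q[:,1],[2,50,98])))
q=L[np.all((L>[-45,-30,-100])&(L<[45,30,80]),-1)];print("z",q[:,2].min(),q[:,2].max(),"t",s["clock"],s["wrist_force"])
E
python3 chk.py 17; python3 chk.py 18
```

```text
clock: 22.45
tcp_pos: [0.5028, -0.1209, 0.2711]
orientation: [[-0.001, 0.059, 0.998], [0.0, 0.998, -0.059], [-1.0, -0.0, -0.001]]
wrist_force: [0.2, -0.7, -0.4]
finger_gap: 0.403
clock: 22.95
tcp_pos: [0.5025, -0.1208, 0.2992]
orientation: [[-0.002, 0.059, 0.998], [0.0, 0.998, -0.059], [-1.0, -0.0, -0.002]]
wrist_force: [0.4, 0.0, 0.8]
finger_gap: 0.402
52 66 124 x -14.8 14.5 y -5.3 -3.1 2.7
36 50 114 x -14.8 13.1 y -5.2 -3.2 3.6
20 34 109 x -15.1 13.9 y -5.5 -3.3 2.4
-40 -25 60 x -30.6 27.8 y -4.3 -2.0 1.8
-70 -56 294 x -34.4 35.6 y -20.8 -2.8 20.0
-85 -72 391 x -33.7 35.2 y -20.8 -8.2 18.7
-94 -88 115 x -34.2 35.2 y -21.2 -18.7 15.0
z -99.81674881916689 66.99515772274864 t 22.95 [0.43943021 0.00099655 0.8101887 ]
52 66 127 x -15.0 14.6 y -5.0 -2.9 3.3
36 50 109 x -14.8 13.4 y -5.2 -3.0 3.2
20 34 111 x -15.1 13.7 y -5.8 -3.3 2.4
-40 -25 61 x -31.2 27.7 y -4.5 -1.9 1.6
-70 -56 293 x -34.0 36.2 y -20.8 -2.8 19.8
-85 -72 394 x -33.9 35.2 y -20.7 -5.9 18.3
-94 -88 101 x -33.6 35.3 y -21.2 -19.1 11.8
z -99.9831157022699 67.05719023446646 t 23.0 [ 0.39941731 -0.5190979   0.83499324]
```

View pics/c18.png

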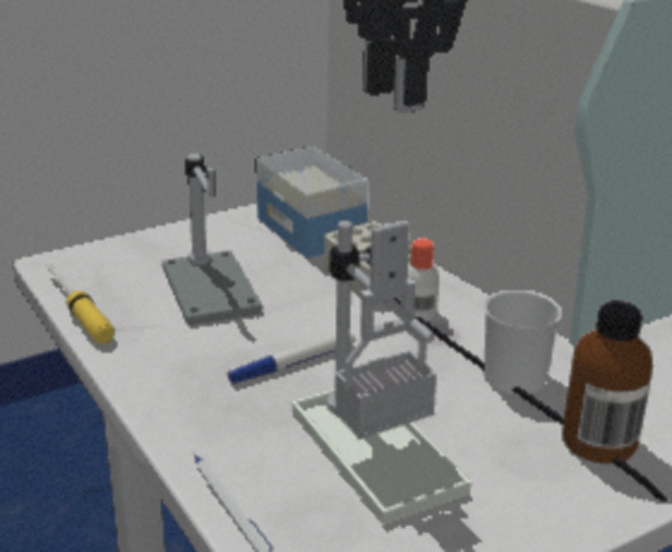

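```bash
python3 -m creep '[[[-0.01,0,0],[0,0,0],0.6],[[0,0,0],[0,0,0],0.6],[[0,0,0],[0,0,0],0.6],[[0,0,0],[0,0,0],0.6],[[0,0,0],[0,0,0],0.6]]'; python3 chk.py 19; python3 - <<'E'
from h import *
a=np.load("pics/scene0rgb.npy").astype(int);b=np.load("pics/scene19rgb.npy").astype(int)
for n,(u,v) in dict(screw=(158,212),ball=(215,290),pen=(240,230),bottle=(295,195),beaker=(336,222),amber=(376,240)).items():
    print(n,abs(a-b)[v-12:v+12,u-14:u+14].mean().round(1))
print(job.job_done())
E
```

```text
clock: 23.68
tcp_pos: [0.503, -0.1209, 0.3098]
orientation: [[-0.0, 0.059, 0.998], [0.0, 0.998, -0.059], [-1.0, -0.0, -0.0]]
wrist_force: [0.6, 0.4, -1.2]
finger_gap: 0.404
52 66 130 x -14.9 14.6 y -4.9 -3.0 2.7
36 50 110 x -15.1 13.7 y -5.2 -3.3 2.5
20 34 107 x -14.8 14.2 y -5.2 -3.0 2.0
-40 -25 61 x -31.3 29.7 y -4.9 -1.7 1.0
-70 -56 291 x -34.6 36.1 y -20.8 -2.5 19.5
-85 -72 388 x -33.6 35.3 y -20.9 -7.7 18.4
-94 -88 101 x -33.7 34.5 y -20.6 -19.0 15.4
z -99.90184232486341 66.85772543339394 t 23.675 [ 0.61202294  0.40939251 -1.17227569]
screw 5.1
ball 6.1
pen 6.4
bottle 12.1
beaker 3.8
amber 3.5
the job is handed in; nothing more can be done
None
```

The basket is off the lipped hook and hanging by the same eye on the drip-stand bar, and the job is handed in. I gripped it by the tab, lifted it about 8 mm, and leaned it back 40–44°. The eye then went round the bend and up off the lip, with at most about 4 N on the wrist. It came in over the bar's free end and was lowered until it touched (about 11 N), then let go. The job took about 24 s of the 61 s allowed.

**Last checks:**
- **Position:** the eye is about 60 mm in from the bar's free end, over the tray, with the bar showing through it on both sides.
- **Hang:** the tab and box line up vertically to within about 1 mm. Camera measurements taken over the last 0.7 s agree to within noise, so it is upright and still.
- **Robot:** the gripper is clear, with the fingertips roughly 10 cm above the tab.
- **Bystanders:** all of them look to be where they started. The picture difference is small for each except the stain bottle, which scored higher (12 against about 4–6). I put that down to the hung basket and its shadow now being next to it, but did not measure its position separately.

**Disagreement with the spec:** the wrist and scene cameras both showed the fingertips about 11 mm behind the reported TCP when shut, not 19 mm ahead as stated. I went by the cameras and took the grip 30 mm lower.

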